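# Line up the condiment caddy by height

## Robot

A 6-joint arm with a two-finger parallel gripper is mounted at the origin on a cart in front of the work surface, level with it; the furniture and walls round the work are solid. World frame = base frame: x ahead of the robot, y to its left, z up, the work surface at z = 0. Lengths are in m, angles in rad, forces in N, time in s.
With the tool pointing down it reaches from about 0.35 to 0.975 m from the base axis. Payload 4.9 kg.
Tool frame: the origin (TCP) lies midway between the tips of the shut fingers; the grasp point (between the pads) lies manip.tcp_to_grasp behind it (manip.tcp_to_grasp is the distance from the TCP to the grasp point, in m); z points along the fingers, y is the line along which they close (so a half turn about z gives the same grasp; the last joint's range is limited). The gripper opens to 85 mm and grips with 20 to 120 N. Pads are 22 mm wide; open, the fingers measure 114 mm over their backs; the gripper's body (76 mm by 85 mm) begins 54 mm behind the grasp point. The pads swing forward as they close: fully open they stand 13 mm farther back than shut.
Start: joints at [1.079, 0.053, 1.613, -0, 1.476, -0.119], TCP at [0.228, 0.582, 0.231] pointing down, gripper open.
Joint ranges: [-3.01, 3.01], [-1.01, 2.22], [0.06, 2.58], [-1.02, 4.17], [0.09, 2.62], [-3.14, 3.14]. Speed limits (rad/s): [2.57, 2.57, 3.14, 3.14, 3.14, 3.14].

## Interface

Orientations are given as a unit quaternion [w, x, y, z].
In Python, from plant import manip, grab_frame, calibration, job_done gives the robot as it stands.
- The arm moves only by the tool send_rows, never from a script. Its argument "rows" is a list of rows, each an object of numbers: "x", "y", "z": the shift along the tool's x, y, z normalised to -1 to 1, where 1 is 15 cm; "wx", "wy", "wz": the turn, a rotation vector about the tool's x, y, z normalised to -1 to 1, where 1 is pi/4 rad; "hand": the opening, from -1 (shut) to 1 (fully open). In form: [{"x": .., "y": .., "z": .., "wx": .., "wy": .., "wz": .., "hand": ..}, ...]. A call has exactly 10 rows; each row shifts and turns the commanded pose from where the row before left it, along the tool's axes as they then stand; what a row does not reach is not made up. A row lasts 1/12 s, in which the tool goes at most 41.7 mm and 7.16 degrees, less where a joint would pass 70% of its speed; a pose out of reach is approached as far as the arm can. A call with a number of a shift or a turn outside -1 to 1 is refused whole. A call with a gripper value outside its range is refused whole. The fingers move at their own pace and stop on an object; the grip force is fixed at half the most. Time passes only in rows, so rows that do not move let the fingers close, or fill a call up. It gives the time, the measured TCP pose, the force, the opening and the grip force at its end, in the units of the state.
- manip.state(): the state, without advancing time (a new reading comes with each control period).
- grab_frame(name): name is "side" or "top"; returns the picture (420x560x3 uint8, blue, green, red); there is no depth.
- calibration(name): a dict with "camera_matrix" (3x3 intrinsics, pixels), "k1" (the pictures are not rectified: a ray, as slopes to the right and down, at radius r is drawn at 1 + k1 r^2 times it, then the intrinsics apply), "R" (3x3) and "t" (3): a world point X has camera coordinates R X + t. Camera axes: x right, y down, z forward; pixel columns grow to the right and rows downward; lengths in m; the calibration is good to about 2 mm. A picture is of the moment at which its call begins. calibration takes no time and is no camera call.
- job_done(): hands the job in; it is judged then, once.
The state is a dict: "time": time; "joint_pos": joint angles; "joint_vel": joint speeds; "joint_efforts": joint torques, N m; "tool_pos": TCP position; "tool_rot": TCP orientation; "contact_force": force on the tool from outside, world axes, zero at the start; "ft_torque": the same for the moment, N m; "gripper_width": opening from 0.0 (shut) to 1.0 (fully open); "grasp_force": force on a finger pad.
Only numpy, scipy, OpenCV 4.12 (cv2) and the standard library are available. Lean on these libraries where they do the work, as an engineer would, in place of code of your own. Each camera call takes 0.05 s, during which the arm holds its last target. There are 200 camera calls.

## Task

Tidy the cook's things into the wooden caddy: stand the pepper mill, the green-capped spice jar, the salt shaker and the egg timer upright in its four round recesses, one in each, in order of height, so that the tallest is next to the caddy's high end and the shortest next to its low end. Each must sit flat on the cork floor of its recess, and the green mug is to stay where it stands.

Things in the scene. Friction and masses are not known exactly. Their poses are not given: they have to be found in the camera images.
- pepper_mill: wooden pepper mill with a round head and small metal knob on top, 170 mm tall, loose. Origin at the centre of its underside, z up its axis. Round: body up to 58 mm across below 122 mm; round head 46 to 50 mm from 123 to 142 mm up, narrowing above to a 12 mm knob.
- green_jar: clear glass spice jar with a green screw cap and a paper label, 106 mm tall, loose. Origin at the centre of its underside, z up. Round, 44 mm across, cap 45 mm across from 85 mm up.
- salt_shaker: glass salt shaker, white salt inside, pale grey domed cap with holes, 90 mm tall, loose. Origin at the centre of its underside, z up. Round: 44 mm across at 30 mm up, tapering to 34 mm at 65 mm; cap 34 mm across from 65 to 80 mm, rounded above.
- egg_timer: round kitchen timer, white dome on a red bottom, 56 mm tall, loose. Origin at the centre of its underside, z up. Round: 64 mm across at 5 to 10 mm up, widest, 67 mm, at 20 mm, then a dome, 63 mm at 35 mm and 43 mm at 50 mm.
- recess_1: one of four equal round recesses, 80 mm wide, 8 mm deep, cork-floored, in the wooden caddy's base board (96 x 358 mm, top 24 mm above the worktop). Origin: centre of the cork floor, 16 mm above the worktop. z up, y along the row (centres 88 mm apart), x across it. At the caddy's +y end (caddy turned up to 0.10 rad).
- recess_2: one of four equal round recesses, 80 mm wide, 8 mm deep, cork-floored, in the wooden caddy's base board (96 x 358 mm, top 24 mm above the worktop). Origin: centre of the cork floor, 16 mm above the worktop. z up, y along the row (centres 88 mm apart), x across it. Second from the +y end.
- recess_3: one of four equal round recesses, 80 mm wide, 8 mm deep, cork-floored, in the wooden caddy's base board (96 x 358 mm, top 24 mm above the worktop). Origin: centre of the cork floor, 16 mm above the worktop. z up, y along the row (centres 88 mm apart), x across it. Third from the +y end.
- recess_4: one of four equal round recesses, 80 mm wide, 8 mm deep, cork-floored, in the wooden caddy's base board (96 x 358 mm, top 24 mm above the worktop). Origin: centre of the cork floor, 16 mm above the worktop. z up, y along the row (centres 88 mm apart), x across it. At the -y end.
- high_end: the caddy's high end: an upright wooden cheek, 135 mm tall, 96 mm wide, 16 mm thick, with round shoulders, fixed across one end of the row, its middle 55 mm beyond the centre of the end recess. It may be at the +y or the -y end; the other end has a low cheek, 45 mm tall. Origin at the centre of its foot.
- mug: green mug, 100 mm tall, about 92 mm across with a handle at one side, loose; it stands near the things and is not part of the job. z up. Origin at its foot, midway along mug and handle together (the cup's axis lies 16 mm off it to +y, the handle points to -y).

How it is judged:
By the outcome, as a careful person would: the job done as asked, in the order asked, and still so for the second after the job is handed in, with the robot touching nothing.
It also fails if it takes over 102 s, if anything falls off the work surface, if the arm or the gripper's body presses on something with over 40 N, if the wrist force passes 120 N, or if a joint passes its speed limit or range.

## Working session

There is one attempt and no reset: what is moved stays moved. The work goes in short steps, Python scripts to look and compute and a tool call to move; the robot and the scene stay as the last step left them, time stands still between calls to the robot, and variables do not carry over. Pictures are saved under pics/ and viewed, at most 14 in all, crops included, and the job is handed in when it is done.

Besides the shell and the picture viewer there is one more tool, called after "Request:" by a JSON object that holds its "name" and its "arguments", one argument or row to a line. send_rows: Moves the arm, as the interface text tells. Scaled input: -1 to 1 covers 15 cm each way for a shift and pi/4 rad each way for a turn. Its arguments: {"type":"object","properties":{"rows":{"type":"array","items":{"type":"object","properties":{"x":{"type":"number","minimum":-1,"maximum":1},"y":{"type":"number","minimum":-1,"maximum":1},"z":{"type":"number","minimum":-1,"maximum":1},"wx":{"type":"number","minimum":-1,"maximum":1},"wy":{"type":"number","minimum":-1,"maximum":1},"wz":{"type":"number","minimum":-1,"maximum":1},"hand":{"type":"number"}}}}},"required":["rows"]}

```bash
ls; mkdir -p pics; python3 - <<'E'
from plant import manip, grab_frame, calibration
import cv2
for n in("side","top"):
    cv2.imwrite(f"pics/{n}0.png",grab_frame(n)); print(n,calibration(n))
print(manip.state(),manip.tcp_to_grasp)
E
```

```text
pics
side {'camera_matrix': array([[413.90842324,   0.        , 284.65031635],
       [  0.        , 413.90842324, 207.71493722],
       [  0.        ,   0.        ,   1.        ]]), 'k1': -0.12341179126039277, 'R': array([[ 0.99942796, -0.0338011 ,  0.00111331],
       [-0.01847346, -0.57320377, -0.81920459],
       [ 0.02832817,  0.81871541, -0.5735003 ]]), 't': array([-0.52251585,  0.06328697,  1.10635022])}
top {'camera_matrix': array([[480.91570138,   0.        , 279.23295251],
       [  0.        , 480.91570138, 206.12180826],
       [  0.        ,   0.        ,   1.        ]]), 'k1': -0.1404094385119739, 'R': array([[ 0.05216352, -0.99863781, -0.00122206],
       [-0.97785385, -0.05082943, -0.2030227 ],
       [ 0.20268403,  0.01178537, -0.97917327]]), 't': array([0.03394001, 0.53200392, 1.17477399])}
{'time': 0.1, 'joint_pos': array([ 1.07900105e+00,  5.32749204e-02,  1.61418618e+00,  9.81740059e-06,
        1.47605368e+00, -1.19010012e-01]), 'joint_vel': array([ 0.0013416 , -0.00176631, -0.00207626, -0.00063322, -0.00172143,
        0.00042579]), 'joint_efforts': array([ 1.96678384e-04, -3.94902778e+01, -3.71362817e+01, -7.82390225e-05,
        3.82803919e-03, -3.13348937e-05]), 'tool_pos': array([0.22735378, 0.58154743, 0.23017824]), 'tool_rot': array([-2.93630375e-04,  1.85315598e-01,  9.82678587e-01, -9.15123142e-04]), 'contact_force': array([-0.99392558,  0.03531969, -0.05023496]), 'ft_torque': array([ 0.01837384,  0.03701972, -0.01232641]), 'grasp_force': 0.0, 'gripper_width': 0.9967112627620054} 0.0187
```

View pics/side0.png

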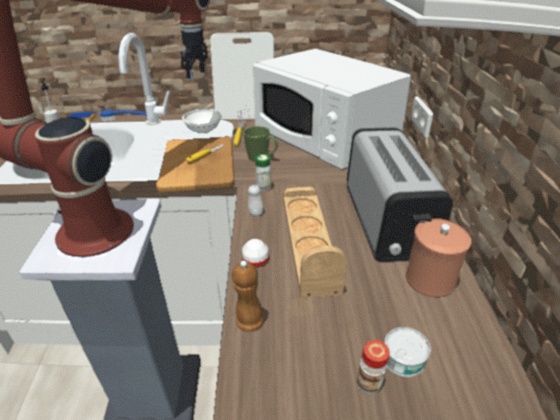

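View pics/top0.png

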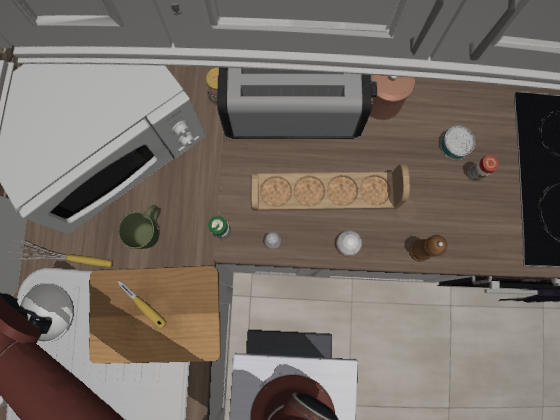

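The top view shows the caddy from column 250 to 410 with its high cheek on the right, the -y end. The recess centres are near (275,191), (309,191), (342,191) and (375,190). The jar is at (218,226), the shaker at (272,240), the timer at (349,243), the mill at (430,247) and the mug at (138,230). I'll crop in to measure these.

```bash
cat > h.py <<'E'
import numpy as np, cv2
from plant import manip, grab_frame, calibration
C={n:calibration(n) for n in("side","top")}
def ray(n,p):
    c=C[n];d=np.array([c["k1"],0,0,0,0.])
    q=cv2.undistortPoints(np.array([[p]],float),c["camera_matrix"],d)[0,0]
    R=np.array(c["R"]);return -R.T@c["t"],R.T@np.array([q[0],q[1],1.])
def plane(n,p,z):
    o,d=ray(n,p);return o+d*(z-o[2])/d[2]
def tri(ps,pt):
    a,u=ray("side",ps);b,v=ray("top",pt)
    s=np.linalg.lstsq(np.c_[u,-v],b-a,rcond=None)[0]
    p,q=a+s[0]*u,b+s[1]*v
    return (p+q)/2,np.linalg.norm(p-q)
def proj(n,X):
    c=C[n];return cv2.projectPoints(np.array([X],float),cv2.Rodrigues(np.array(c["R"]))[0],np.array(c["t"]),c["camera_matrix"],np.array([c["k1"],0,0,0,0.]))[0][0,0]
E
python3 - <<'E'
import cv2
t=cv2.imread("pics/top0.png")[155:275,195:455];s=cv2.imread("pics/side0.png")[145:335,225:350]
cv2.imwrite("pics/c1.png",cv2.resize(t,None,fx=3,fy=3,interpolation=2))
cv2.imwrite("pics/c2.png",cv2.resize(s,None,fx=3,fy=3,interpolation=2))
E
```

```text
(no output)
```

View pics/c1.png

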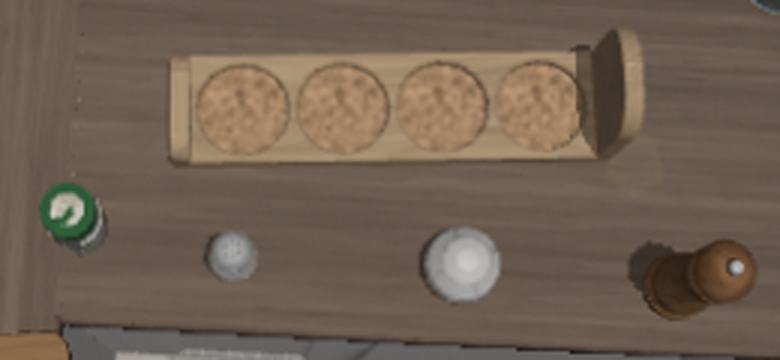

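View pics/c2.png

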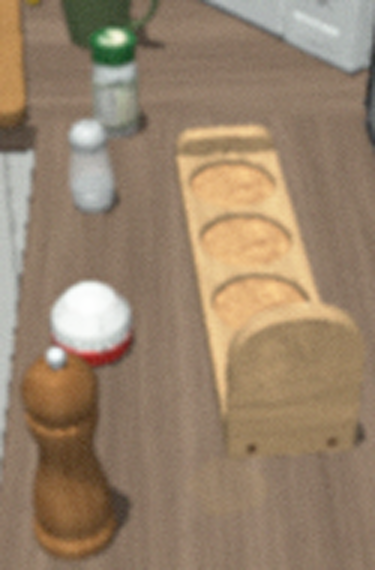

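Crop c1 shows the four cork discs at about (243,109), (343,108), (442,106) and (540,106). The mill knob is at (736,267), the jar cap at (68,212), the shaker at (232,254) and the timer at (463,261). In crop c2 the knob is at (57,358), the jar cap top at (113,41), the shaker top at (88,128), the timer at (91,315), and the first two recesses at (233,184) and (247,240).

```bash
cat > m.py <<'E'
from h import *
T=cv2.imread("pics/top0.png");S=cv2.imread("pics/side0.png")
def blob(img,box,lo,hi):
    x0,y0,x1,y1=box;h=cv2.cvtColor(img[y0:y1,x0:x1],cv2.COLOR_BGR2HSV)
    m=cv2.inRange(h,np.array(lo),np.array(hi))
    cs=cv2.findContours(m,cv2.RETR_EXTERNAL,cv2.CHAIN_APPROX_NONE)[0]
    c=max(cs,key=cv2.contourArea)+np.array([x0,y0]);return c
def f1(p): return ((p[0]+.5)/3-.5+195,(p[1]+.5)/3-.5+155)
def f2(p): return ((p[0]+.5)/3-.5+225,(p[1]+.5)/3-.5+145)
pr=lambda s,a:print(s,np.round(a,4))
# recesses
print("recess")
for a in[(243,109),(343,108),(442,106),(540,106)]: pr("top@16mm",plane("top",f1(a),.016))
for a,b in[((233,184),(243,109)),((247,240),(343,108))]:
    x,g=tri(f2(a),f1(b));pr("tri %.4f"%g,x)
print("tops")
for n,a,b in[("mill",(57,358),(736,267)),("jar",(113,41),(68,212)),("salt",(88,125),(233,251)),("timer",(91,290),(466,259))]:
    x,g=tri(f2(a),f1(b));pr(n+" %.4f"%g,x)
# side-view foot points (front rim) & top-view colour blobs
g=blob(T,(200,210,245,245),(45,90,40),(90,255,255));pr("green top",cv2.minEnclosingCircle(g)[0]);print(cv2.minEnclosingCircle(g)[1])
p=cv2.fitEllipse(g)
pr("jar top@.1",plane("top",p[0],.100))
g=blob(S,(250,145,280,175),(45,90,40),(90,255,255));p2=cv2.boundingRect(g);print(p2)
pr("jar cap tri",tri((p2[0]+p2[2]/2-.5,p2[1]+p2[3]/2-.5),p[0])[0])
for n,box in[("salt",(262,228,285,252)),("timer",(333,228,366,259))]:
    g=blob(T,box,(0,0,110),(179,60,255));c,r=cv2.minEnclosingCircle(g);print(n,c,r,cv2.boundingRect(g))
    for z in(.02,.03,.07,.08): pr(z,plane("top",c,z))
# bottoms from side view: lowest point of front foot
for n,a in[("mill",(74,553)),("jar",(120,134)),("salt",(95,211)),("timer",(94,363))]: pr(n+" foot front",plane("side",f2(a),0))
E
python3 m.py
```

```text
recess
top@16mm [0.578  0.0736 0.016 ]
top@16mm [ 0.5835 -0.0148  0.016 ]
top@16mm [ 0.59   -0.1026  0.016 ]
top@16mm [ 0.5947 -0.1903  0.016 ]
tri 0.0019 [0.5763 0.0735 0.019 ]
tri 0.0009 [ 0.5822 -0.0146  0.0195]
tops
mill 0.0016 [ 0.4366 -0.3182  0.1628]
jar 0.0012 [0.4637 0.2096 0.1003]
salt 0.0001 [0.4414 0.0739 0.0869]
timer 0.0012 [ 0.4483 -0.1218  0.0544]
green top [217.3108 225.1216]
9.276816368103027
jar top@.1 [0.465  0.2098 0.1   ]
(255, 154, 15, 13)
jar cap tri [0.4639 0.2103 0.0947]
salt (272.5, 240.5) 8.514793395996094 (266, 232, 15, 18)
0.02 [0.4448 0.0747 0.02  ]
0.03 [0.4435 0.0745 0.03  ]
0.07 [0.4382 0.0736 0.07  ]
0.08 [0.4369 0.0733 0.08  ]
timer (349.0, 242.9199981689453) 13.073980331420898 (337, 230, 25, 26)
0.02 [ 0.4486 -0.1241  0.02  ]
0.03 [ 0.4472 -0.1227  0.03  ]
0.07 [ 0.4418 -0.1172  0.07  ]
0.08 [ 0.4404 -0.1158  0.08  ]
mill foot front [ 0.4387 -0.3389  0.    ]
jar foot front [0.4676 0.1945 0.    ]
salt foot front [0.4448 0.0602 0.    ]
timer foot front [ 0.4485 -0.1484  0.    ]
```

```bash
cat > d.py <<'E'
import sys,numpy as np
from plant import manip
from scipy.spatial.transform import Rotation as Ro
YAW=.063
s=manip.state();q=s["tool_rot"];R=Ro.from_quat([q[1],q[2],q[3],q[0]])
c,n=np.cos(YAW),np.sin(YAW)
G=Ro.from_matrix(np.array([[-n,c,0],[c,n,0],[0,0,-1]]).T)
print("t",round(s["time"],2),"pos",np.round(s["tool_pos"],4),"rot units",np.round((R.inv()*G).as_rotvec()/(np.pi/4),4),"w",round(s["gripper_width"],3),"gf",round(s["grasp_force"],1),"F",np.round(s["contact_force"],1))
for a in sys.argv[1:]:
    t=np.array(eval(a));print(a,"units in goal frame",np.round(G.inv().apply(t-s["tool_pos"])/.15,3))
E
python3 d.py
```

```text
t 0.1 pos [0.2274 0.5815 0.2302] rot units [-2.3000e-03  1.1000e-03  1.4451e+00] w 0.997 gf 0.0 F [-1.   0.  -0.1]
```

Request:
{"name": "send_rows", "arguments": {
  "rows": [
    {"wz":0.1445,"hand":1},
    {"wz":0.1445,"hand":1},
    {"wz":0.1445,"hand":1},
    {"wz":0.1445,"hand":1},
    {"wz":0.1445,"hand":1},
    {"wz":0.1445,"hand":1},
    {"wz":0.1445,"hand":1},
    {"wz":0.1445,"hand":1},
    {"wz":0.1445,"hand":1},
    {"wz":0.1445,"hand":1}
  ]
}}

```text
invalid input at $.rows[0]: expected keys x, y, z, wx, wy, wz, hand
```

```bash
python3 d.py "(.448,-.122,.12)" "(.448,-.122,.006)"
```

```text
t 0.1 pos [0.2274 0.5815 0.2302] rot units [-2.3000e-03  1.1000e-03  1.4451e+00] w 0.997 gf 0.0 F [-1.   0.  -0.1]
(.448,-.122,.12) units in goal frame [-4.774  1.173  0.735]
(.448,-.122,.006) units in goal frame [-4.774  1.173  1.495]
```

All seven keys are required in every row.

Request:
{"name": "send_rows", "arguments": {
  "rows": [
    {"x":0,"y":0,"z":0,"wx":0,"wy":0,"wz":0.1445,"hand":1},
    {"x":0,"y":0,"z":0,"wx":0,"wy":0,"wz":0.1445,"hand":1},
    {"x":0,"y":0,"z":0,"wx":0,"wy":0,"wz":0.1445,"hand":1},
    {"x":0,"y":0,"z":0,"wx":0,"wy":0,"wz":0.1445,"hand":1},
    {"x":0,"y":0,"z":0,"wx":0,"wy":0,"wz":0.1445,"hand":1},
    {"x":0,"y":0,"z":0,"wx":0,"wy":0,"wz":0.1445,"hand":1},
    {"x":0,"y":0,"z":0,"wx":0,"wy":0,"wz":0.1445,"hand":1},
    {"x":0,"y":0,"z":0,"wx":0,"wy":0,"wz":0.1445,"hand":1},
    {"x":0,"y":0,"z":0,"wx":0,"wy":0,"wz":0.1445,"hand":1},
    {"x":0,"y":0,"z":0,"wx":0,"wy":0,"wz":0.1445,"hand":1}
  ]
}}

```text
time: 0.93
tool_pos: [0.2275, 0.5817, 0.2306]
tool_rot: [0.0, 0.687, 0.727, -0.001]
contact_force: [-0.4, 0.8, -0.3]
gripper_width: 1.0
grasp_force: 0.0
```

```bash
python3 d.py "(.448,-.122,.12)" "(.448,-.122,.006)"
```

```text
t 0.93 pos [0.2275 0.5817 0.2306] rot units [-0.0008  0.0013 -0.0071] w 1.0 gf 0.0 F [-0.4  0.8 -0.3]
(.448,-.122,.12) units in goal frame [-4.775  1.172  0.737]
(.448,-.122,.006) units in goal frame [-4.775  1.172  1.497]
```

Request:
{"name": "send_rows", "arguments": {
  "rows": [
    {"x":-0.239,"y":0.0585,"z":0,"wx":0,"wy":0,"wz":-0.007,"hand":1},
    {"x":-0.239,"y":0.0585,"z":0,"wx":0,"wy":0,"wz":0,"hand":1},
    {"x":-0.239,"y":0.0585,"z":0,"wx":0,"wy":0,"wz":0,"hand":1},
    {"x":-0.239,"y":0.0585,"z":0,"wx":0,"wy":0,"wz":0,"hand":1},
    {"x":-0.239,"y":0.0585,"z":0,"wx":0,"wy":0,"wz":0,"hand":1},
    {"x":-0.239,"y":0.0585,"z":0,"wx":0,"wy":0,"wz":0,"hand":1},
    {"x":-0.239,"y":0.0585,"z":0,"wx":0,"wy":0,"wz":0,"hand":1},
    {"x":-0.239,"y":0.0585,"z":0,"wx":0,"wy":0,"wz":0,"hand":1},
    {"x":-0.239,"y":0.0585,"z":0,"wx":0,"wy":0,"wz":0,"hand":1},
    {"x":-0.239,"y":0.0585,"z":0,"wx":0,"wy":0,"wz":0,"hand":1}
  ]
}}

```text
time: 1.77
tool_pos: [0.3393, 0.2287, 0.2309]
tool_rot: [0.0, 0.682, 0.731, -0.0]
contact_force: [1.4, -1.0, 0.4]
gripper_width: 1.0
grasp_force: 0.0
```

Request:
{"name": "send_rows", "arguments": {
  "rows": [
    {"x":-0.239,"y":0.0585,"z":0.05,"wx":0,"wy":0,"wz":0,"hand":1},
    {"x":-0.239,"y":0.0585,"z":0.05,"wx":0,"wy":0,"wz":0,"hand":1},
    {"x":-0.239,"y":0.0585,"z":0.05,"wx":0,"wy":0,"wz":0,"hand":1},
    {"x":-0.239,"y":0.0585,"z":0.05,"wx":0,"wy":0,"wz":0,"hand":1},
    {"x":-0.239,"y":0.0585,"z":0.05,"wx":0,"wy":0,"wz":0,"hand":1},
    {"x":-0.239,"y":0.0585,"z":0.05,"wx":0,"wy":0,"wz":0,"hand":1},
    {"x":-0.239,"y":0.0585,"z":0.05,"wx":0,"wy":0,"wz":0,"hand":1},
    {"x":-0.239,"y":0.0585,"z":0.05,"wx":0,"wy":0,"wz":0,"hand":1},
    {"x":-0.239,"y":0.0585,"z":0.05,"wx":0,"wy":0,"wz":0,"hand":1},
    {"x":-0.239,"y":0.0585,"z":0.05,"wx":0,"wy":0,"wz":0,"hand":1}
  ]
}}

```text
time: 2.6
tool_pos: [0.4515, -0.1232, 0.1556]
tool_rot: [-0.0, 0.683, 0.731, 0.0]
contact_force: [1.4, 0.3, 0.2]
gripper_width: 1.003
grasp_force: 0.0
```

```bash
python3 d.py "(.448,-.122,.07)" "(.448,-.122,.006)"
```

```text
t 2.6 pos [ 0.4515 -0.1232  0.1556] rot units [-0.0002 -0.0003  0.0063] w 1.003 gf 0.0 F [1.4 0.3 0.2]
(.448,-.122,.07) units in goal frame [ 0.009 -0.023  0.57 ]
(.448,-.122,.006) units in goal frame [ 0.009 -0.023  0.997]
```

Request:
{"name": "send_rows", "arguments": {
  "rows": [
    {"x":0.008,"y":-0.022,"z":0,"wx":0,"wy":0,"wz":0.006,"hand":1},
    {"x":0,"y":0,"z":0.14,"wx":0,"wy":0,"wz":0,"hand":1},
    {"x":0,"y":0,"z":0.14,"wx":0,"wy":0,"wz":0,"hand":1},
    {"x":0,"y":0,"z":0.14,"wx":0,"wy":0,"wz":0,"hand":1},
    {"x":0,"y":0,"z":0.14,"wx":0,"wy":0,"wz":0,"hand":1},
    {"x":0,"y":0,"z":0.14,"wx":0,"wy":0,"wz":0,"hand":1},
    {"x":0,"y":0,"z":0.14,"wx":0,"wy":0,"wz":0,"hand":1},
    {"x":0,"y":0,"z":0.1,"wx":0,"wy":0,"wz":0,"hand":1},
    {"x":0,"y":0,"z":0.05,"wx":0,"wy":0,"wz":0,"hand":1},
    {"x":0,"y":0,"z":0,"wx":0,"wy":0,"wz":0,"hand":1}
  ]
}}

```text
time: 3.43
tool_pos: [0.4464, -0.1192, 0.0058]
tool_rot: [-0.002, 0.684, 0.729, -0.001]
contact_force: [0.1, 0.6, -0.4]
gripper_width: 0.998
grasp_force: 0.0
```

```bash
python3 d.py "(.448,-.122,.006)"; python3 -c "
from h import *
t=grab_frame('top')[195:265,310:390];s=grab_frame('side')[190:290,205:305]
cv2.imwrite('pics/c3.png',np.hstack([cv2.resize(t,(480,420)),cv2.resize(s,(320,420))]))"
```

```text
t 3.43 pos [ 0.4464 -0.1192  0.0058] rot units [-0.0051 -0.0028  0.0014] w 0.998 gf 0.0 F [ 0.1  0.6 -0.4]
(.448,-.122,.006) units in goal frame [-0.019  0.009 -0.002]
```

View pics/c3.png

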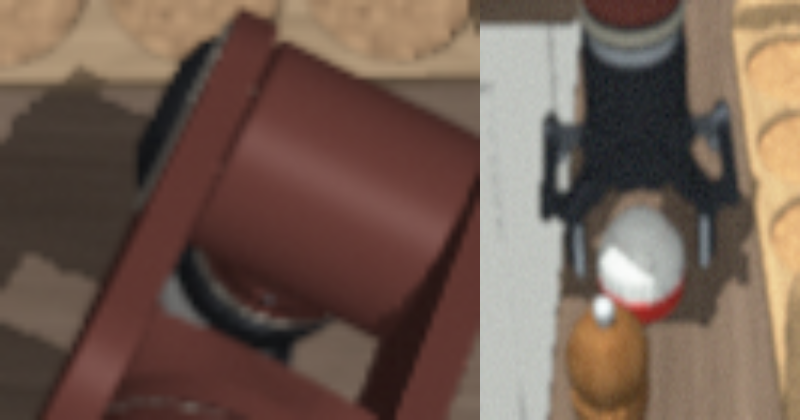

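The crop shows the timer at (641,262), centred between the pads at columns 578 and 706. Closing on it now.

Request:
{"name": "send_rows", "arguments": {
  "rows": [
    {"x":-0.015,"y":0,"z":0,"wx":-0.005,"wy":-0.003,"wz":0,"hand":-1},
    {"x":0,"y":0,"z":0,"wx":0,"wy":0,"wz":0,"hand":-1},
    {"x":0,"y":0,"z":0,"wx":0,"wy":0,"wz":0,"hand":-1},
    {"x":0,"y":0,"z":0,"wx":0,"wy":0,"wz":0,"hand":-1},
    {"x":0,"y":0,"z":0,"wx":0,"wy":0,"wz":0,"hand":-1},
    {"x":0,"y":0,"z":0,"wx":0,"wy":0,"wz":0,"hand":-1},
    {"x":0,"y":0,"z":0,"wx":0,"wy":0,"wz":0,"hand":-1},
    {"x":0,"y":0,"z":0,"wx":0,"wy":0,"wz":0,"hand":-1},
    {"x":0,"y":0,"z":0,"wx":0,"wy":0,"wz":0,"hand":-1},
    {"x":0,"y":0,"z":0,"wx":0,"wy":0,"wz":0,"hand":-1}
  ]
}}

```text
time: 4.37
tool_pos: [0.4499, -0.1234, 0.01]
tool_rot: [0.004, 0.684, 0.729, 0.001]
contact_force: [-1.7, 0.7, 6.2]
gripper_width: 0.722
grasp_force: 65.6
```

```bash
python3 d.py "(.577,.0735,.0898)"  "(.577,.0735,.0218)"
```

```text
t 4.37 pos [ 0.4499 -0.1234  0.01  ] rot units [0.0086 0.0054 0.0011] w 0.722 gf 65.6 F [-1.7  0.7  6.2]
(.577,.0735,.0898) units in goal frame [ 1.257  0.928 -0.532]
(.577,.0735,.0218) units in goal frame [ 1.257  0.928 -0.078]
```

Noise in the readings needs a check before I trust this grip, because the 61 mm width suggests it is high on the dome.

```bash
python3 - <<'E'
from plant import *
import numpy as np
for i in range(5):
    s=manip.state();print(s["time"],np.round(s["tool_pos"],4),np.round(s["contact_force"],1),round(s["gripper_width"],3));grab_frame("side")
E
```

```text
4.3667 [ 0.4499 -0.1234  0.01  ] [-1.7  0.7  6.2] 0.722
4.4167 [ 0.45   -0.1235  0.0101] [-1.4 -0.4  6.5] 0.719
4.4667 [ 0.45   -0.1234  0.0101] [-1.1 -0.1  6. ] 0.722
4.5167 [ 0.4499 -0.1234  0.01  ] [-2.1  0.8  5.7] 0.723
4.5667 [ 0.45   -0.1234  0.01  ] [-1.1 -0.5  5.2] 0.721
```

Request:
{"name": "send_rows", "arguments": {
  "rows": [
    {"x":0,"y":0,"z":0,"wx":0,"wy":0,"wz":0,"hand":1},
    {"x":0,"y":0,"z":0,"wx":0,"wy":0,"wz":0,"hand":1},
    {"x":0,"y":0,"z":0,"wx":0,"wy":0,"wz":0,"hand":1},
    {"x":0,"y":0,"z":0,"wx":0,"wy":0,"wz":0,"hand":1},
    {"x":0,"y":0,"z":0,"wx":0,"wy":0,"wz":0,"hand":1},
    {"x":0,"y":0,"z":0,"wx":0,"wy":0,"wz":0,"hand":1},
    {"x":0,"y":0,"z":0,"wx":0,"wy":0,"wz":0,"hand":1},
    {"x":0,"y":0,"z":0,"wx":0,"wy":0,"wz":0,"hand":1},
    {"x":0,"y":0,"z":0,"wx":0,"wy":0,"wz":0,"hand":1},
    {"x":0,"y":0,"z":0,"wx":0,"wy":0,"wz":0,"hand":1}
  ]
}}

```text
time: 5.45
tool_pos: [0.4485, -0.1226, 0.0078]
tool_rot: [0.002, 0.684, 0.729, 0.001]
contact_force: [0.9, 0.3, -0.5]
gripper_width: 0.997
grasp_force: 0.0
```

```bash
python3 d.py "(.448,-.122,.003)"
```

```text
t 5.45 pos [ 0.4485 -0.1226  0.0078] rot units [0.005  0.003  0.0011] w 0.997 gf 0.0 F [ 0.9  0.3 -0.5]
(.448,-.122,.003) units in goal frame [ 0.004 -0.003  0.032]
```

Request:
{"name": "send_rows", "arguments": {
  "rows": [
    {"x":0,"y":-0.003,"z":0.036,"wx":0.005,"wy":0.003,"wz":0,"hand":1},
    {"x":0,"y":0,"z":0,"wx":0,"wy":0,"wz":0,"hand":1},
    {"x":0,"y":0,"z":0,"wx":0,"wy":0,"wz":0,"hand":1},
    {"x":0,"y":0,"z":0,"wx":0,"wy":0,"wz":0,"hand":-1},
    {"x":0,"y":0,"z":0,"wx":0,"wy":0,"wz":0,"hand":-1},
    {"x":0,"y":0,"z":0,"wx":0,"wy":0,"wz":0,"hand":-1},
    {"x":0,"y":0,"z":0,"wx":0,"wy":0,"wz":0,"hand":-1},
    {"x":0,"y":0,"z":0,"wx":0,"wy":0,"wz":0,"hand":-1},
    {"x":0,"y":0,"z":0,"wx":0,"wy":0,"wz":0,"hand":-1},
    {"x":0,"y":0,"z":0,"wx":0,"wy":0,"wz":0,"hand":-1}
  ]
}}

```text
time: 6.28
tool_pos: [0.4488, -0.123, 0.0032]
tool_rot: [0.001, 0.684, 0.729, 0.0]
contact_force: [0.1, 0.0, 5.0]
gripper_width: 0.725
grasp_force: 65.9
```

```bash
python3 d.py "(.577,.0735,.09)"  "(.577,.0735,.0218)"
```

```text
t 6.28 pos [ 0.4488 -0.123   0.0032] rot units [0.0018 0.001  0.0012] w 0.725 gf 65.9 F [0.1 0.  5. ]
(.577,.0735,.09) units in goal frame [ 1.253  0.935 -0.578]
(.577,.0735,.0218) units in goal frame [ 1.253  0.935 -0.124]
```

Request:
{"name": "send_rows", "arguments": {
  "rows": [
    {"x":0,"y":0,"z":-0.03,"wx":0,"wy":0,"wz":0,"hand":-1},
    {"x":0,"y":0,"z":-0.06,"wx":0,"wy":0,"wz":0,"hand":-1},
    {"x":0,"y":0,"z":-0.1,"wx":0,"wy":0,"wz":0,"hand":-1},
    {"x":0,"y":0,"z":-0.1,"wx":0,"wy":0,"wz":0,"hand":-1},
    {"x":0,"y":0,"z":-0.1,"wx":0,"wy":0,"wz":0,"hand":-1},
    {"x":0,"y":0,"z":-0.1,"wx":0,"wy":0,"wz":0,"hand":-1},
    {"x":0,"y":0,"z":-0.1,"wx":0,"wy":0,"wz":0,"hand":-1},
    {"x":0,"y":0,"z":0,"wx":0,"wy":0,"wz":0,"hand":-1},
    {"x":0,"y":0,"z":0,"wx":0,"wy":0,"wz":0,"hand":-1},
    {"x":0,"y":0,"z":0,"wx":0,"wy":0,"wz":0,"hand":-1}
  ]
}}

```text
time: 7.12
tool_pos: [0.4473, -0.1223, 0.09]
tool_rot: [-0.001, 0.684, 0.729, -0.0]
contact_force: [0.1, -0.1, -2.0]
gripper_width: 0.726
grasp_force: 65.7
```

```bash
python3 d.py "(.577,.0735,.09)"  "(.577,.0735,.0218)"; python3 -c "
from h import *
s=grab_frame('side')[130:330,205:355]
cv2.imwrite('pics/c4.png',cv2.resize(s,(450,600)))"
```

```text
t 7.12 pos [ 0.4473 -0.1223  0.09  ] rot units [-0.0017 -0.0009  0.0012] w 0.726 gf 65.7 F [ 0.1 -0.1 -2. ]
(.577,.0735,.09) units in goal frame [ 1.248  0.945 -0.   ]
(.577,.0735,.0218) units in goal frame [1.248 0.945 0.454]
```

View pics/c4.png

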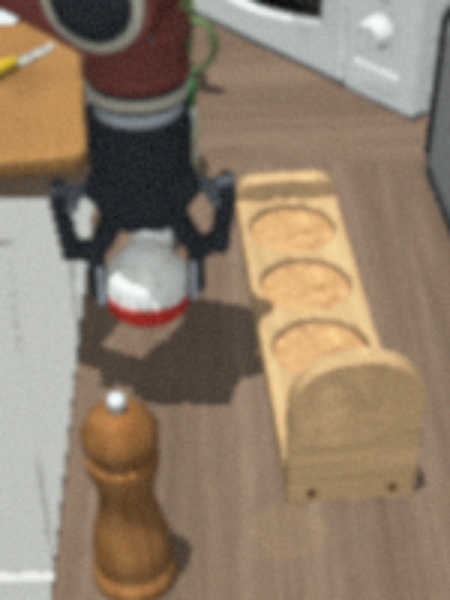

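The timer is held level, with its red rim at (146,313).

Request:
{"name": "send_rows", "arguments": {
  "rows": [
    {"x":0.08,"y":0.135,"z":0,"wx":0,"wy":0,"wz":0,"hand":-1},
    {"x":0.168,"y":0.135,"z":0,"wx":0,"wy":0,"wz":0,"hand":-1},
    {"x":0.2,"y":0.135,"z":0,"wx":0,"wy":0,"wz":0,"hand":-1},
    {"x":0.2,"y":0.135,"z":0,"wx":0,"wy":0,"wz":0,"hand":-1},
    {"x":0.2,"y":0.135,"z":0,"wx":0,"wy":0,"wz":0,"hand":-1},
    {"x":0.2,"y":0.135,"z":0,"wx":0,"wy":0,"wz":0,"hand":-1},
    {"x":0.15,"y":0.1,"z":0,"wx":0,"wy":0,"wz":0,"hand":-1},
    {"x":0.05,"y":0.035,"z":0,"wx":0,"wy":0,"wz":0,"hand":-1},
    {"x":0,"y":0,"z":0,"wx":0,"wy":0,"wz":0,"hand":-1},
    {"x":0,"y":0,"z":0,"wx":0,"wy":0,"wz":0,"hand":-1}
  ]
}}

```text
time: 8.0
tool_pos: [0.5765, 0.0729, 0.0895]
tool_rot: [-0.001, 0.684, 0.73, -0.001]
contact_force: [-0.3, -0.6, -1.5]
gripper_width: 0.725
grasp_force: 65.7
```

```bash
python3 d.py "(.577,.0735,.0205)"; python3 - <<'E'
from h import *
t=grab_frame("top");s=grab_frame("side")
cv2.imwrite("pics/c5.png",np.hstack([cv2.resize(t[150:250,225:325],(420,420)),cv2.resize(s[130:250,250:350],(350,420))]))
E
```

```text
t 8.0 pos [0.5765 0.0729 0.0895] rot units [-0.0036  0.0006  0.002 ] w 0.725 gf 65.7 F [-0.3 -0.6 -1.5]
(.577,.0735,.0205) units in goal frame [0.004 0.004 0.46 ]
```

View pics/c5.png

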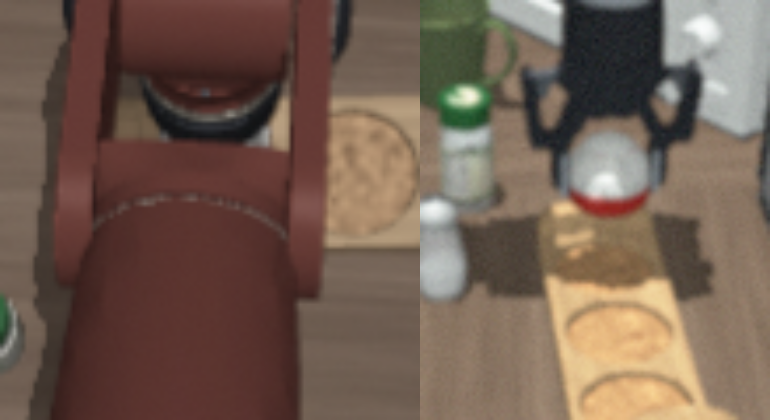

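The timer is above recess 1; the hand hides it from above. Lowering it.

Request:
{"name": "send_rows", "arguments": {
  "rows": [
    {"x":0.004,"y":0.004,"z":0.06,"wx":-0.003,"wy":0,"wz":0,"hand":-1},
    {"x":0,"y":0,"z":0.1,"wx":0,"wy":0,"wz":0,"hand":-1},
    {"x":0,"y":0,"z":0.1,"wx":0,"wy":0,"wz":0,"hand":-1},
    {"x":0,"y":0,"z":0.08,"wx":0,"wy":0,"wz":0,"hand":-1},
    {"x":0,"y":0,"z":0.05,"wx":0,"wy":0,"wz":0,"hand":-1},
    {"x":0,"y":0,"z":0.03,"wx":0,"wy":0,"wz":0,"hand":-1},
    {"x":0,"y":0,"z":0.02,"wx":0,"wy":0,"wz":0,"hand":-1},
    {"x":0,"y":0,"z":0.01,"wx":0,"wy":0,"wz":0,"hand":-1},
    {"x":0,"y":0,"z":0,"wx":0,"wy":0,"wz":0,"hand":-1},
    {"x":0,"y":0,"z":0,"wx":0,"wy":0,"wz":0,"hand":-1}
  ]
}}

```text
time: 8.93
tool_pos: [0.5788, 0.0739, 0.0241]
tool_rot: [0.001, 0.684, 0.729, 0.001]
contact_force: [-0.5, -0.7, -0.7]
gripper_width: 0.726
grasp_force: 65.7
```

```bash
python3 d.py "(.577,.0735,.0195)"
```

```text
t 8.93 pos [0.5788 0.0739 0.0241] rot units [0.0046 0.0001 0.0012] w 0.726 gf 65.7 F [-0.5 -0.7 -0.7]
(.577,.0735,.0195) units in goal frame [-0.002 -0.012  0.031]
```

Request:
{"name": "send_rows", "arguments": {
  "rows": [
    {"x":0,"y":-0.01,"z":0.01,"wx":0.004,"wy":0,"wz":0,"hand":-1},
    {"x":0,"y":0,"z":0.01,"wx":0,"wy":0,"wz":0,"hand":-1},
    {"x":0,"y":0,"z":0.008,"wx":0,"wy":0,"wz":0,"hand":-1},
    {"x":0,"y":0,"z":0,"wx":0,"wy":0,"wz":0,"hand":-1},
    {"x":0,"y":0,"z":0,"wx":0,"wy":0,"wz":0,"hand":-1},
    {"x":0,"y":0,"z":0,"wx":0,"wy":0,"wz":0,"hand":-1},
    {"x":0,"y":0,"z":0,"wx":0,"wy":0,"wz":0,"hand":-1},
    {"x":0,"y":0,"z":0,"wx":0,"wy":0,"wz":0,"hand":-1},
    {"x":0,"y":0,"z":0,"wx":0,"wy":0,"wz":0,"hand":-1},
    {"x":0,"y":0,"z":0,"wx":0,"wy":0,"wz":0,"hand":-1}
  ]
}}

```text
time: 9.77
tool_pos: [0.5769, 0.0738, 0.0193]
tool_rot: [-0.0, 0.684, 0.729, -0.0]
contact_force: [0.3, 1.3, -0.7]
gripper_width: 0.726
grasp_force: 65.8
```

Request:
{"name": "send_rows", "arguments": {
  "rows": [
    {"x":0,"y":0,"z":0,"wx":0,"wy":0,"wz":0,"hand":1},
    {"x":0,"y":0,"z":0,"wx":0,"wy":0,"wz":0,"hand":1},
    {"x":0,"y":0,"z":0,"wx":0,"wy":0,"wz":0,"hand":1},
    {"x":0,"y":0,"z":0,"wx":0,"wy":0,"wz":0,"hand":1},
    {"x":0,"y":0,"z":0,"wx":0,"wy":0,"wz":0,"hand":1},
    {"x":0,"y":0,"z":-0.05,"wx":0,"wy":0,"wz":0,"hand":1},
    {"x":0,"y":0,"z":-0.15,"wx":0,"wy":0,"wz":0,"hand":1},
    {"x":0,"y":0,"z":-0.2,"wx":0,"wy":0,"wz":0,"hand":1},
    {"x":0,"y":0,"z":-0.2,"wx":0,"wy":0,"wz":0,"hand":1},
    {"x":0,"y":0,"z":-0.2,"wx":0,"wy":0,"wz":0,"hand":1}
  ]
}}

```text
time: 10.6
tool_pos: [0.5765, 0.0738, 0.1409]
tool_rot: [-0.0, 0.684, 0.729, -0.0]
contact_force: [-0.3, -0.8, 0.0]
gripper_width: 1.002
grasp_force: 0.0
```

```bash
python3 d.py "(.442,.074,.13)" "(.442,.074,.052)"
```

```text
t 10.6 pos [0.5765 0.0738 0.1409] rot units [-0.0012  0.      0.0012] w 1.002 gf 0.0 F [-0.3 -0.8  0. ]
(.442,.074,.13) units in goal frame [ 0.058 -0.895  0.073]
(.442,.074,.052) units in goal frame [ 0.058 -0.895  0.593]
```

Request:
{"name": "send_rows", "arguments": {
  "rows": [
    {"x":0.01,"y":-0.145,"z":0,"wx":0,"wy":0,"wz":0,"hand":1},
    {"x":0.01,"y":-0.15,"z":0,"wx":0,"wy":0,"wz":0,"hand":1},
    {"x":0.01,"y":-0.15,"z":0,"wx":0,"wy":0,"wz":0,"hand":1},
    {"x":0.01,"y":-0.15,"z":0,"wx":0,"wy":0,"wz":0,"hand":1},
    {"x":0.01,"y":-0.15,"z":0,"wx":0,"wy":0,"wz":0,"hand":1},
    {"x":0.008,"y":-0.1,"z":0,"wx":0,"wy":0,"wz":0,"hand":1},
    {"x":0,"y":-0.05,"z":0,"wx":0,"wy":0,"wz":0,"hand":1},
    {"x":0,"y":0,"z":0,"wx":0,"wy":0,"wz":0,"hand":1},
    {"x":0,"y":0,"z":0,"wx":0,"wy":0,"wz":0,"hand":1},
    {"x":0,"y":0,"z":0,"wx":0,"wy":0,"wz":0,"hand":1}
  ]
}}

```text
time: 11.43
tool_pos: [0.4432, 0.0738, 0.1399]
tool_rot: [0.0, 0.684, 0.729, 0.0]
contact_force: [-0.7, -0.3, -0.5]
gripper_width: 0.999
grasp_force: 0.0
```

```bash
python3 d.py "(.442,.074,.13)" "(.442,.074,.052)"; python3 - <<'E'
from h import *
t=grab_frame("top");s=grab_frame("side")
cv2.imwrite("pics/c6.png",np.hstack([cv2.resize(t[150:250,225:325],(420,420)),cv2.resize(s[130:250,235:335],(350,420))]))
E
```

```text
t 11.43 pos [0.4432 0.0738 0.1399] rot units [0.0005 0.0001 0.0009] w 0.999 gf 0.0 F [-0.7 -0.3 -0.5]
(.442,.074,.13) units in goal frame [ 0.002 -0.008  0.066]
(.442,.074,.052) units in goal frame [ 0.002 -0.008  0.586]
```

View pics/c6.png

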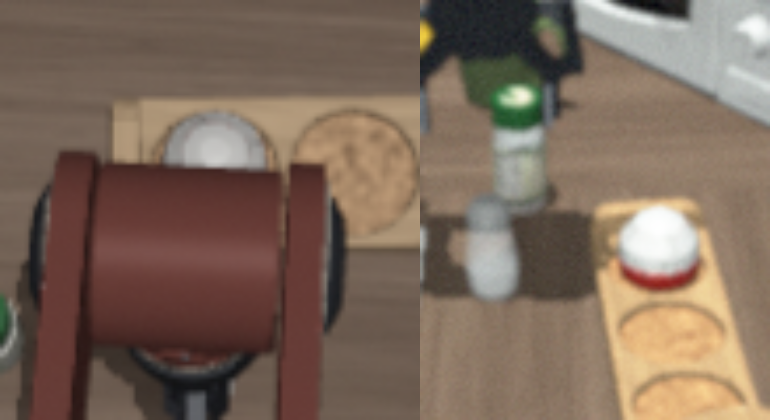

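The timer sits in recess 1, at (660,247) in the side half. Now down on the salt shaker.

Request:
{"name": "send_rows", "arguments": {
  "rows": [
    {"x":0.002,"y":-0.007,"z":0.05,"wx":0,"wy":0,"wz":0,"hand":1},
    {"x":0,"y":0,"z":0.12,"wx":0,"wy":0,"wz":0,"hand":1},
    {"x":0,"y":0,"z":0.14,"wx":0,"wy":0,"wz":0,"hand":1},
    {"x":0,"y":0,"z":0.14,"wx":0,"wy":0,"wz":0,"hand":1},
    {"x":0,"y":0,"z":0.09,"wx":0,"wy":0,"wz":0,"hand":1},
    {"x":0,"y":0,"z":0.045,"wx":0,"wy":0,"wz":0,"hand":1},
    {"x":0,"y":0,"z":0,"wx":0,"wy":0,"wz":0,"hand":1},
    {"x":0,"y":0,"z":0,"wx":0,"wy":0,"wz":0,"hand":1},
    {"x":0,"y":0,"z":0,"wx":0,"wy":0,"wz":0,"hand":1},
    {"x":0,"y":0,"z":0,"wx":0,"wy":0,"wz":0,"hand":1}
  ]
}}

```text
time: 12.37
tool_pos: [0.4423, 0.0741, 0.0528]
tool_rot: [0.001, 0.684, 0.729, 0.001]
contact_force: [0.5, -0.3, -0.3]
gripper_width: 0.994
grasp_force: 0.0
```

Request:
{"name": "send_rows", "arguments": {
  "rows": [
    {"x":0,"y":0,"z":0,"wx":0,"wy":0,"wz":0,"hand":-1},
    {"x":0,"y":0,"z":0,"wx":0,"wy":0,"wz":0,"hand":-1},
    {"x":0,"y":0,"z":0,"wx":0,"wy":0,"wz":0,"hand":-1},
    {"x":0,"y":0,"z":0,"wx":0,"wy":0,"wz":0,"hand":-1},
    {"x":0,"y":0,"z":0,"wx":0,"wy":0,"wz":0,"hand":-1},
    {"x":0,"y":0,"z":0,"wx":0,"wy":0,"wz":0,"hand":-1},
    {"x":0,"y":0,"z":0,"wx":0,"wy":0,"wz":0,"hand":-1},
    {"x":0,"y":0,"z":0,"wx":0,"wy":0,"wz":0,"hand":-1},
    {"x":0,"y":0,"z":0,"wx":0,"wy":0,"wz":0,"hand":-1},
    {"x":0,"y":0,"z":0,"wx":0,"wy":0,"wz":0,"hand":-1}
  ]
}}

```text
time: 13.2
tool_pos: [0.4417, 0.0741, 0.0521]
tool_rot: [0.0, 0.684, 0.729, 0.0]
contact_force: [0.5, 0.4, 5.0]
gripper_width: 0.38
grasp_force: 58.9
```

```bash
python3 d.py "(.442,.074,.052)"; python3 - <<'E'
from h import *
s=grab_frame("side")
cv2.imwrite("pics/c7.png",cv2.resize(s[140:230,215:315],(667,600)))
E
```

```text
t 13.2 pos [0.4417 0.0741 0.0521] rot units [0.0005 0.0001 0.0011] w 0.38 gf 58.9 F [0.5 0.4 5. ]
(.442,.074,.052) units in goal frame [-0.001  0.002  0.001]
```

View pics/c7.png

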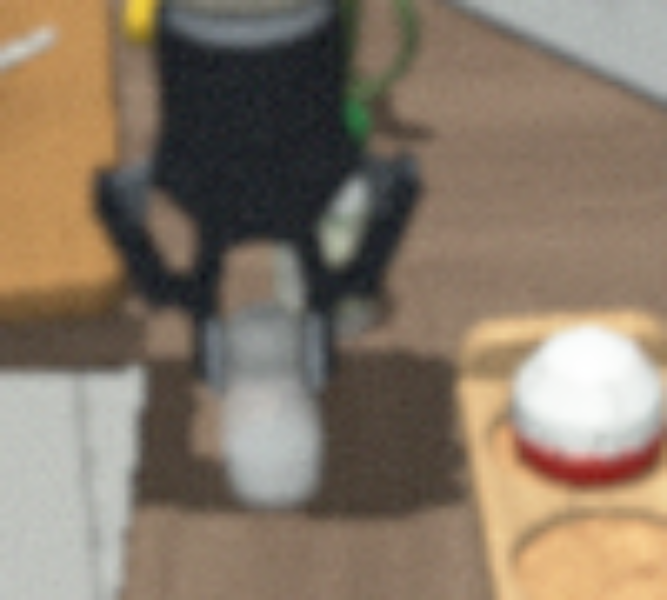

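The pads hold the shaker by its cap, at (265,345) in the crop, and it is upright.

Request:
{"name": "send_rows", "arguments": {
  "rows": [
    {"x":0,"y":0,"z":-0.04,"wx":0,"wy":0,"wz":0,"hand":-1},
    {"x":0,"y":0,"z":-0.08,"wx":0,"wy":0,"wz":0,"hand":-1},
    {"x":0,"y":0,"z":-0.12,"wx":0,"wy":0,"wz":0,"hand":-1},
    {"x":0,"y":0,"z":-0.12,"wx":0,"wy":0,"wz":0,"hand":-1},
    {"x":0,"y":0,"z":-0.12,"wx":0,"wy":0,"wz":0,"hand":-1},
    {"x":0,"y":0,"z":-0.1,"wx":0,"wy":0,"wz":0,"hand":-1},
    {"x":0,"y":0,"z":-0.05,"wx":0,"wy":0,"wz":0,"hand":-1},
    {"x":0,"y":0,"z":0,"wx":0,"wy":0,"wz":0,"hand":-1},
    {"x":0,"y":0,"z":0,"wx":0,"wy":0,"wz":0,"hand":-1},
    {"x":0,"y":0,"z":0,"wx":0,"wy":0,"wz":0,"hand":-1}
  ]
}}

```text
time: 14.08
tool_pos: [0.4402, 0.0742, 0.1444]
tool_rot: [-0.001, 0.684, 0.729, -0.001]
contact_force: [0.8, -0.0, -1.2]
gripper_width: 0.378
grasp_force: 58.3
```

```bash
python3 d.py "(.583,-.0145,.0685)"
```

```text
t 14.08 pos [0.4402 0.0742 0.1444] rot units [-0.0046 -0.0002  0.0011] w 0.378 gf 58.3 F [ 0.8 -0.  -1.2]
(.583,-.0145,.0685) units in goal frame [-0.65   0.913  0.506]
```

Request:
{"name": "send_rows", "arguments": {
  "rows": [
    {"x":-0.06,"y":0.08,"z":0,"wx":-0.004,"wy":0,"wz":0,"hand":-1},
    {"x":-0.11,"y":0.15,"z":0,"wx":0,"wy":0,"wz":0,"hand":-1},
    {"x":-0.11,"y":0.16,"z":0,"wx":0,"wy":0,"wz":0,"hand":-1},
    {"x":-0.11,"y":0.16,"z":0,"wx":0,"wy":0,"wz":0,"hand":-1},
    {"x":-0.11,"y":0.16,"z":0,"wx":0,"wy":0,"wz":0,"hand":-1},
    {"x":-0.1,"y":0.14,"z":0,"wx":0,"wy":0,"wz":0,"hand":-1},
    {"x":-0.05,"y":0.063,"z":0,"wx":0,"wy":0,"wz":0,"hand":-1},
    {"x":0,"y":0,"z":0,"wx":0,"wy":0,"wz":0,"hand":-1},
    {"x":0,"y":0,"z":0,"wx":0,"wy":0,"wz":0,"hand":-1},
    {"x":0,"y":0,"z":0,"wx":0,"wy":0,"wz":0,"hand":-1}
  ]
}}

```text
time: 14.92
tool_pos: [0.5827, -0.0137, 0.1453]
tool_rot: [-0.0, 0.684, 0.729, 0.0]
contact_force: [-0.9, -0.5, -0.4]
gripper_width: 0.378
grasp_force: 58.4
```

```bash
python3 d.py "(.583,-.0145,.0685)"
```

```text
t 14.92 pos [ 0.5827 -0.0137  0.1453] rot units [ 0.0001 -0.001   0.0016] w 0.378 gf 58.4 F [-0.9 -0.5 -0.4]
(.583,-.0145,.0685) units in goal frame [-0.006  0.001  0.512]
```

Request:
{"name": "send_rows", "arguments": {
  "rows": [
    {"x":-0.005,"y":0,"z":0.06,"wx":0,"wy":0,"wz":0,"hand":-1},
    {"x":0,"y":0,"z":0.12,"wx":0,"wy":0,"wz":0,"hand":-1},
    {"x":0,"y":0,"z":0.12,"wx":0,"wy":0,"wz":0,"hand":-1},
    {"x":0,"y":0,"z":0.1,"wx":0,"wy":0,"wz":0,"hand":-1},
    {"x":0,"y":0,"z":0.05,"wx":0,"wy":0,"wz":0,"hand":-1},
    {"x":0,"y":0,"z":0.03,"wx":0,"wy":0,"wz":0,"hand":-1},
    {"x":0,"y":0,"z":0.02,"wx":0,"wy":0,"wz":0,"hand":-1},
    {"x":0,"y":0,"z":0,"wx":0,"wy":0,"wz":0,"hand":-1},
    {"x":0,"y":0,"z":0,"wx":0,"wy":0,"wz":0,"hand":-1},
    {"x":0,"y":0,"z":0,"wx":0,"wy":0,"wz":0,"hand":-1}
  ]
}}

```text
time: 15.75
tool_pos: [0.5851, -0.0152, 0.0725]
tool_rot: [0.002, 0.684, 0.729, 0.001]
contact_force: [-0.1, 0.2, -0.5]
gripper_width: 0.376
grasp_force: 58.4
```

```bash
python3 d.py "(.583,-.0145,.0685)"
```

```text
t 15.75 pos [ 0.5851 -0.0152  0.0725] rot units [0.0054 0.0005 0.0012] w 0.376 gf 58.4 F [-0.1  0.2 -0.5]
(.583,-.0145,.0685) units in goal frame [ 0.006 -0.014  0.027]
```

Request:
{"name": "send_rows", "arguments": {
  "rows": [
    {"x":0,"y":-0.007,"z":0.01,"wx":0.004,"wy":0,"wz":0,"hand":-1},
    {"x":0,"y":0,"z":0.006,"wx":0,"wy":0,"wz":0,"hand":-1},
    {"x":0,"y":0,"z":0,"wx":0,"wy":0,"wz":0,"hand":-1},
    {"x":0,"y":0,"z":0,"wx":0,"wy":0,"wz":0,"hand":-1},
    {"x":0,"y":0,"z":0,"wx":0,"wy":0,"wz":0,"hand":-1},
    {"x":0,"y":0,"z":0,"wx":0,"wy":0,"wz":0,"hand":-1},
    {"x":0,"y":0,"z":0,"wx":0,"wy":0,"wz":0,"hand":-1},
    {"x":0,"y":0,"z":0,"wx":0,"wy":0,"wz":0,"hand":-1},
    {"x":0,"y":0,"z":0,"wx":0,"wy":0,"wz":0,"hand":-1},
    {"x":0,"y":0,"z":0,"wx":0,"wy":0,"wz":0,"hand":-1}
  ]
}}

```text
time: 16.58
tool_pos: [0.5833, -0.0152, 0.069]
tool_rot: [-0.0, 0.684, 0.729, -0.0]
contact_force: [-0.2, 0.0, -0.8]
gripper_width: 0.378
grasp_force: 58.4
```

Request:
{"name": "send_rows", "arguments": {
  "rows": [
    {"x":0,"y":0,"z":0.005,"wx":0,"wy":0,"wz":0,"hand":-1},
    {"x":0,"y":0,"z":0,"wx":0,"wy":0,"wz":0,"hand":-1},
    {"x":0,"y":0,"z":0,"wx":0,"wy":0,"wz":0,"hand":1},
    {"x":0,"y":0,"z":0,"wx":0,"wy":0,"wz":0,"hand":1},
    {"x":0,"y":0,"z":0,"wx":0,"wy":0,"wz":0,"hand":1},
    {"x":0,"y":0,"z":0,"wx":0,"wy":0,"wz":0,"hand":1},
    {"x":0,"y":0,"z":0,"wx":0,"wy":0,"wz":0,"hand":1},
    {"x":0,"y":0,"z":0,"wx":0,"wy":0,"wz":0,"hand":1},
    {"x":0,"y":0,"z":0,"wx":0,"wy":0,"wz":0,"hand":1},
    {"x":0,"y":0,"z":0,"wx":0,"wy":0,"wz":0,"hand":1}
  ]
}}

```text
time: 17.42
tool_pos: [0.5833, -0.0152, 0.0682]
tool_rot: [-0.0, 0.684, 0.729, -0.0]
contact_force: [-1.3, -0.8, -0.2]
gripper_width: 0.999
grasp_force: 0.0
```

Request:
{"name": "send_rows", "arguments": {
  "rows": [
    {"x":0,"y":0,"z":-0.05,"wx":0,"wy":0,"wz":0,"hand":1},
    {"x":0,"y":0,"z":-0.12,"wx":0,"wy":0,"wz":0,"hand":1},
    {"x":0,"y":0,"z":-0.15,"wx":0,"wy":0,"wz":0,"hand":1},
    {"x":0,"y":0,"z":-0.15,"wx":0,"wy":0,"wz":0,"hand":1},
    {"x":0,"y":0,"z":-0.15,"wx":0,"wy":0,"wz":0,"hand":1},
    {"x":0,"y":0,"z":-0.1,"wx":0,"wy":0,"wz":0,"hand":1},
    {"x":0,"y":0,"z":0,"wx":0,"wy":0,"wz":0,"hand":1},
    {"x":0,"y":0,"z":0,"wx":0,"wy":0,"wz":0,"hand":1},
    {"x":0,"y":0,"z":0,"wx":0,"wy":0,"wz":0,"hand":1},
    {"x":0,"y":0,"z":0,"wx":0,"wy":0,"wz":0,"hand":1}
  ]
}}

```text
time: 18.25
tool_pos: [0.5823, -0.0151, 0.1742]
tool_rot: [-0.002, 0.684, 0.729, -0.001]
contact_force: [-1.0, -0.0, -0.1]
gripper_width: 1.004
grasp_force: 0.0
```

```bash
python3 d.py "(.465,.21,.056)"
```

```text
t 18.25 pos [ 0.5823 -0.0151  0.1742] rot units [-0.005  -0.0009  0.0011] w 1.004 gf 0.0 F [-1.  -0.  -0.1]
(.465,.21,.056) units in goal frame [ 1.547 -0.686  0.788]
```

Request:
{"name": "send_rows", "arguments": {
  "rows": [
    {"x":0.1,"y":-0.046,"z":0,"wx":-0.004,"wy":0,"wz":0,"hand":1},
    {"x":0.21,"y":-0.09,"z":0,"wx":0,"wy":0,"wz":0,"hand":1},
    {"x":0.22,"y":-0.1,"z":0,"wx":0,"wy":0,"wz":0,"hand":1},
    {"x":0.22,"y":-0.1,"z":0,"wx":0,"wy":0,"wz":0,"hand":1},
    {"x":0.22,"y":-0.1,"z":0,"wx":0,"wy":0,"wz":0,"hand":1},
    {"x":0.22,"y":-0.1,"z":0,"wx":0,"wy":0,"wz":0,"hand":1},
    {"x":0.2,"y":-0.09,"z":0,"wx":0,"wy":0,"wz":0,"hand":1},
    {"x":0.1,"y":-0.04,"z":0,"wx":0,"wy":0,"wz":0,"hand":1},
    {"x":0.057,"y":-0.02,"z":0,"wx":0,"wy":0,"wz":0,"hand":1},
    {"x":0,"y":0,"z":0,"wx":0,"wy":0,"wz":0,"hand":1}
  ]
}}

```text
time: 19.08
tool_pos: [0.4643, 0.2113, 0.175]
tool_rot: [0.0, 0.683, 0.73, 0.0]
contact_force: [-0.2, 0.4, -0.3]
gripper_width: 1.0
grasp_force: 0.0
```

```bash
python3 d.py "(.465,.21,.048)"; python3 - <<'E'
from h import *
t=grab_frame("top");s=grab_frame("side")
cv2.imwrite("pics/c8.png",np.hstack([cv2.resize(t[150:250,195:325],(546,420)),cv2.resize(s[135:255,240:310],(245,420))]))
E
```

```text
t 19.08 pos [0.4643 0.2113 0.175 ] rot units [0.001  0.     0.0048] w 1.0 gf 0.0 F [-0.2  0.4 -0.3]
(.465,.21,.048) units in goal frame [-0.009  0.004  0.847]
```

View pics/c8.png

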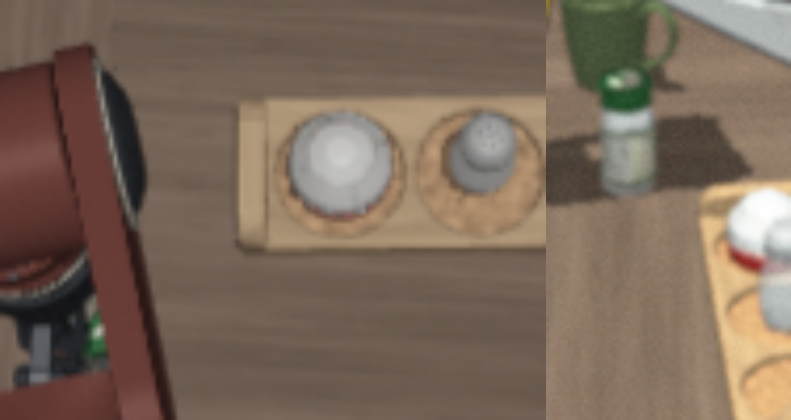

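The timer and shaker stand upright in recesses 1 and 2, at (340,163) and (485,150). The jar is at (627,135), under the hand.

Request:
{"name": "send_rows", "arguments": {
  "rows": [
    {"x":-0.008,"y":0.003,"z":0.08,"wx":0,"wy":0,"wz":0.004,"hand":1},
    {"x":0,"y":0,"z":0.15,"wx":0,"wy":0,"wz":0,"hand":1},
    {"x":0,"y":0,"z":0.16,"wx":0,"wy":0,"wz":0,"hand":1},
    {"x":0,"y":0,"z":0.16,"wx":0,"wy":0,"wz":0,"hand":1},
    {"x":0,"y":0,"z":0.15,"wx":0,"wy":0,"wz":0,"hand":1},
    {"x":0,"y":0,"z":0.1,"wx":0,"wy":0,"wz":0,"hand":1},
    {"x":0,"y":0,"z":0.045,"wx":0,"wy":0,"wz":0,"hand":1},
    {"x":0,"y":0,"z":0,"wx":0,"wy":0,"wz":0,"hand":1},
    {"x":0,"y":0,"z":0,"wx":0,"wy":0,"wz":0,"hand":1},
    {"x":0,"y":0,"z":0,"wx":0,"wy":0,"wz":0,"hand":1}
  ]
}}

```text
time: 20.02
tool_pos: [0.4679, 0.2085, 0.0504]
tool_rot: [0.001, 0.686, 0.728, 0.002]
contact_force: [0.5, -0.6, 1.0]
gripper_width: 1.001
grasp_force: 0.0
```

Request:
{"name": "send_rows", "arguments": {
  "rows": [
    {"x":0,"y":0,"z":0,"wx":0,"wy":0,"wz":0,"hand":-1},
    {"x":0,"y":0,"z":0,"wx":0,"wy":0,"wz":0,"hand":-1},
    {"x":0,"y":0,"z":0,"wx":0,"wy":0,"wz":0,"hand":-1},
    {"x":0,"y":0,"z":0,"wx":0,"wy":0,"wz":0,"hand":-1},
    {"x":0,"y":0,"z":0,"wx":0,"wy":0,"wz":0,"hand":-1},
    {"x":0,"y":0,"z":0,"wx":0,"wy":0,"wz":0,"hand":-1},
    {"x":0,"y":0,"z":0,"wx":0,"wy":0,"wz":0,"hand":-1},
    {"x":0,"y":0,"z":0,"wx":0,"wy":0,"wz":0,"hand":-1},
    {"x":0,"y":0,"z":0,"wx":0,"wy":0,"wz":0,"hand":-1},
    {"x":0,"y":0,"z":0,"wx":0,"wy":0,"wz":0,"hand":-1}
  ]
}}

```text
time: 20.85
tool_pos: [0.4671, 0.2089, 0.0502]
tool_rot: [0.001, 0.685, 0.728, 0.001]
contact_force: [-1.8, -0.0, 5.4]
gripper_width: 0.52
grasp_force: 58.9
```

```bash
python3 d.py "(.5895,-.1025,.064)"
```

```text
t 20.85 pos [0.4671 0.2089 0.0502] rot units [ 0.0039 -0.0003 -0.0027] w 0.52 gf 58.9 F [-1.8 -0.   5.4]
(.5895,-.1025,.064) units in goal frame [-2.123  0.684 -0.092]
```

Request:
{"name": "send_rows", "arguments": {
  "rows": [
    {"x":0,"y":0,"z":-0.04,"wx":0,"wy":0,"wz":0,"hand":-1},
    {"x":0,"y":0,"z":-0.08,"wx":0,"wy":0,"wz":0,"hand":-1},
    {"x":0,"y":0,"z":-0.14,"wx":0,"wy":0,"wz":0,"hand":-1},
    {"x":0,"y":0,"z":-0.15,"wx":0,"wy":0,"wz":0,"hand":-1},
    {"x":0,"y":0,"z":-0.15,"wx":0,"wy":0,"wz":0,"hand":-1},
    {"x":0,"y":0,"z":-0.14,"wx":0,"wy":0,"wz":0,"hand":-1},
    {"x":0,"y":0,"z":-0.08,"wx":0,"wy":0,"wz":0,"hand":-1},
    {"x":0,"y":0,"z":-0.04,"wx":0,"wy":0,"wz":0,"hand":-1},
    {"x":0,"y":0,"z":0,"wx":0,"wy":0,"wz":0,"hand":-1},
    {"x":0,"y":0,"z":0,"wx":0,"wy":0,"wz":0,"hand":-1}
  ]
}}

```text
time: 21.68
tool_pos: [0.466, 0.2085, 0.1715]
tool_rot: [0.001, 0.685, 0.728, 0.0]
contact_force: [0.1, -1.1, -1.0]
gripper_width: 0.521
grasp_force: 59.3
```

Request:
{"name": "send_rows", "arguments": {
  "rows": [
    {"x":-0.1,"y":0,"z":0,"wx":0.003,"wy":0,"wz":-0.003,"hand":-1},
    {"x":-0.2,"y":0,"z":0,"wx":0,"wy":0,"wz":0,"hand":-1},
    {"x":-0.23,"y":0,"z":0,"wx":0,"wy":0,"wz":0,"hand":-1},
    {"x":-0.23,"y":0,"z":0,"wx":0,"wy":0,"wz":0,"hand":-1},
    {"x":-0.23,"y":0,"z":0,"wx":0,"wy":0,"wz":0,"hand":-1},
    {"x":-0.23,"y":0,"z":0,"wx":0,"wy":0,"wz":0,"hand":-1},
    {"x":-0.23,"y":0,"z":0,"wx":0,"wy":0,"wz":0,"hand":-1},
    {"x":-0.23,"y":0,"z":0,"wx":0,"wy":0,"wz":0,"hand":-1},
    {"x":-0.23,"y":0,"z":0,"wx":0,"wy":0,"wz":0,"hand":-1},
    {"x":-0.21,"y":0,"z":0,"wx":0,"wy":0,"wz":0,"hand":-1}
  ]
}}

```text
time: 22.52
tool_pos: [0.4851, -0.1103, 0.17]
tool_rot: [-0.002, 0.685, 0.729, -0.001]
contact_force: [-0.4, 0.5, -1.3]
gripper_width: 0.52
grasp_force: 59.3
```

```bash
python3 d.py "(.5895,-.1025,.066)"
```

```text
t 22.52 pos [ 0.4851 -0.1103  0.17  ] rot units [-0.004  -0.0016 -0.0007] w 0.52 gf 59.3 F [-0.4  0.5 -1.3]
(.5895,-.1025,.066) units in goal frame [0.008 0.698 0.694]
```

Request:
{"name": "send_rows", "arguments": {
  "rows": [
    {"x":0,"y":0.07,"z":0,"wx":-0.002,"wy":0,"wz":0,"hand":-1},
    {"x":0,"y":0.13,"z":0,"wx":0,"wy":0,"wz":0,"hand":-1},
    {"x":0,"y":0.15,"z":0,"wx":0,"wy":0,"wz":0,"hand":-1},
    {"x":0,"y":0.15,"z":0,"wx":0,"wy":0,"wz":0,"hand":-1},
    {"x":0,"y":0.12,"z":0,"wx":0,"wy":0,"wz":0,"hand":-1},
    {"x":0,"y":0.06,"z":0,"wx":0,"wy":0,"wz":0,"hand":-1},
    {"x":0,"y":0.018,"z":0,"wx":0,"wy":0,"wz":0,"hand":-1},
    {"x":0,"y":0,"z":0,"wx":0,"wy":0,"wz":0,"hand":-1},
    {"x":0,"y":0,"z":0,"wx":0,"wy":0,"wz":0,"hand":-1},
    {"x":0,"y":0,"z":0,"wx":0,"wy":0,"wz":0,"hand":-1}
  ]
}}

```text
time: 23.35
tool_pos: [0.59, -0.1021, 0.172]
tool_rot: [0.0, 0.685, 0.729, 0.0]
contact_force: [0.3, 0.6, -0.9]
gripper_width: 0.518
grasp_force: 59.5
```

```bash
python3 d.py "(.5895,-.1025,.066)"
```

```text
t 23.35 pos [ 0.59   -0.1021  0.172 ] rot units [ 0.0007 -0.0003 -0.0001] w 0.518 gf 59.5 F [ 0.3  0.6 -0.9]
(.5895,-.1025,.066) units in goal frame [-0.003 -0.003  0.706]
```

Request:
{"name": "send_rows", "arguments": {
  "rows": [
    {"x":-0.003,"y":-0.003,"z":0.08,"wx":0,"wy":0,"wz":0,"hand":-1},
    {"x":0,"y":0,"z":0.13,"wx":0,"wy":0,"wz":0,"hand":-1},
    {"x":0,"y":0,"z":0.15,"wx":0,"wy":0,"wz":0,"hand":-1},
    {"x":0,"y":0,"z":0.13,"wx":0,"wy":0,"wz":0,"hand":-1},
    {"x":0,"y":0,"z":0.1,"wx":0,"wy":0,"wz":0,"hand":-1},
    {"x":0,"y":0,"z":0.06,"wx":0,"wy":0,"wz":0,"hand":-1},
    {"x":0,"y":0,"z":0.03,"wx":0,"wy":0,"wz":0,"hand":-1},
    {"x":0,"y":0,"z":0.01,"wx":0,"wy":0,"wz":0,"hand":-1},
    {"x":0,"y":0,"z":0,"wx":0,"wy":0,"wz":0,"hand":-1},
    {"x":0,"y":0,"z":0,"wx":0,"wy":0,"wz":0,"hand":-1}
  ]
}}

```text
time: 24.18
tool_pos: [0.5915, -0.1029, 0.0701]
tool_rot: [0.001, 0.684, 0.729, 0.001]
contact_force: [-0.1, -0.6, -0.4]
gripper_width: 0.521
grasp_force: 59.5
```

Request:
{"name": "send_rows", "arguments": {
  "rows": [
    {"x":0,"y":-0.003,"z":0,"wx":0,"wy":0,"wz":0,"hand":-1},
    {"x":0,"y":0,"z":0,"wx":0,"wy":0,"wz":0,"hand":-1},
    {"x":0,"y":0,"z":0,"wx":0,"wy":0,"wz":0,"hand":-1},
    {"x":0,"y":0,"z":0,"wx":0,"wy":0,"wz":0,"hand":-1},
    {"x":0,"y":0,"z":0,"wx":0,"wy":0,"wz":0,"hand":-1},
    {"x":0,"y":0,"z":0,"wx":0,"wy":0,"wz":0,"hand":-1},
    {"x":0,"y":0,"z":0,"wx":0,"wy":0,"wz":0,"hand":-1},
    {"x":0,"y":0,"z":0,"wx":0,"wy":0,"wz":0,"hand":-1},
    {"x":0,"y":0,"z":0,"wx":0,"wy":0,"wz":0,"hand":-1},
    {"x":0,"y":0,"z":0,"wx":0,"wy":0,"wz":0,"hand":-1}
  ]
}}

```text
time: 25.02
tool_pos: [0.5902, -0.1026, 0.0688]
tool_rot: [0.0, 0.684, 0.729, 0.001]
contact_force: [0.2, -0.2, -2.0]
gripper_width: 0.516
grasp_force: 59.5
```

```bash
python3 d.py "(.5895,-.1025,.066)"
```

```text
t 25.02 pos [ 0.5902 -0.1026  0.0688] rot units [ 0.0019 -0.0001  0.0001] w 0.516 gf 59.5 F [ 0.2 -0.2 -2. ]
(.5895,-.1025,.066) units in goal frame [ 0.001 -0.005  0.019]
```

Down 2.5 mm more, release and back off.

Request:
{"name": "send_rows", "arguments": {
  "rows": [
    {"x":0,"y":-0.003,"z":0.008,"wx":0,"wy":0,"wz":0,"hand":-1},
    {"x":0,"y":0,"z":0.008,"wx":0,"wy":0,"wz":0,"hand":-1},
    {"x":0,"y":0,"z":0,"wx":0,"wy":0,"wz":0,"hand":-1},
    {"x":0,"y":0,"z":0,"wx":0,"wy":0,"wz":0,"hand":-1},
    {"x":0,"y":0,"z":0,"wx":0,"wy":0,"wz":0,"hand":1},
    {"x":0,"y":0,"z":0,"wx":0,"wy":0,"wz":0,"hand":1},
    {"x":0,"y":0,"z":0,"wx":0,"wy":0,"wz":0,"hand":1},
    {"x":0,"y":0,"z":0,"wx":0,"wy":0,"wz":0,"hand":1},
    {"x":0,"y":0,"z":0,"wx":0,"wy":0,"wz":0,"hand":1},
    {"x":0,"y":0,"z":0,"wx":0,"wy":0,"wz":0,"hand":1}
  ]
}}

```text
time: 25.85
tool_pos: [0.5898, -0.1027, 0.0666]
tool_rot: [0.001, 0.684, 0.729, 0.001]
contact_force: [-0.3, 0.1, -0.7]
gripper_width: 1.002
grasp_force: 0.0
```

Request:
{"name": "send_rows", "arguments": {
  "rows": [
    {"x":0,"y":0,"z":-0.05,"wx":0,"wy":0,"wz":0,"hand":1},
    {"x":0,"y":0,"z":-0.12,"wx":0,"wy":0,"wz":0,"hand":1},
    {"x":0,"y":0,"z":-0.18,"wx":0,"wy":0,"wz":0,"hand":1},
    {"x":0,"y":0,"z":-0.2,"wx":0,"wy":0,"wz":0,"hand":1},
    {"x":0,"y":0,"z":-0.2,"wx":0,"wy":0,"wz":0,"hand":1},
    {"x":0,"y":0,"z":-0.2,"wx":0,"wy":0,"wz":0,"hand":1},
    {"x":0,"y":0,"z":-0.1,"wx":0,"wy":0,"wz":0,"hand":1},
    {"x":0,"y":0,"z":0,"wx":0,"wy":0,"wz":0,"hand":1},
    {"x":0,"y":0,"z":0,"wx":0,"wy":0,"wz":0,"hand":1},
    {"x":0,"y":0,"z":0,"wx":0,"wy":0,"wz":0,"hand":1}
  ]
}}

```text
time: 26.68
tool_pos: [0.5888, -0.1024, 0.2225]
tool_rot: [-0.0, 0.684, 0.729, 0.0]
contact_force: [-0.9, 0.2, 0.1]
gripper_width: 0.999
grasp_force: 0.0
```

```bash
python3 d.py "(.437,-.317,.2)" "(.437,-.317,.11)"
```

```text
t 26.68 pos [ 0.5888 -0.1024  0.2225] rot units [-0.0007 -0.001   0.0002] w 0.999 gf 0.0 F [-0.9  0.2  0.1]
(.437,-.317,.2) units in goal frame [-1.364 -1.1    0.15 ]
(.437,-.317,.11) units in goal frame [-1.364 -1.1    0.75 ]
```

Request:
{"name": "send_rows", "arguments": {
  "rows": [
    {"x":-0.09,"y":-0.07,"z":0,"wx":0,"wy":0,"wz":0,"hand":1},
    {"x":-0.18,"y":-0.145,"z":0,"wx":0,"wy":0,"wz":0,"hand":1},
    {"x":-0.2,"y":-0.16,"z":0,"wx":0,"wy":0,"wz":0,"hand":1},
    {"x":-0.2,"y":-0.16,"z":0,"wx":0,"wy":0,"wz":0,"hand":1},
    {"x":-0.2,"y":-0.16,"z":0,"wx":0,"wy":0,"wz":0,"hand":1},
    {"x":-0.2,"y":-0.16,"z":0,"wx":0,"wy":0,"wz":0,"hand":1},
    {"x":-0.17,"y":-0.145,"z":0,"wx":0,"wy":0,"wz":0,"hand":1},
    {"x":-0.09,"y":-0.07,"z":0,"wx":0,"wy":0,"wz":0,"hand":1},
    {"x":-0.034,"y":-0.03,"z":0,"wx":0,"wy":0,"wz":0,"hand":1},
    {"x":0,"y":0,"z":0,"wx":0,"wy":0,"wz":0,"hand":1}
  ]
}}

```text
time: 27.52
tool_pos: [0.4364, -0.3175, 0.2217]
tool_rot: [-0.001, 0.685, 0.728, 0.001]
contact_force: [0.6, 0.8, 0.2]
gripper_width: 0.996
grasp_force: 0.0
```

```bash
python3 d.py "(.437,-.317,.2)" "(.437,-.317,.11)"; python3 - <<'E'
from h import *
t=grab_frame("top");s=grab_frame("side")
cv2.imwrite("pics/c9.png",np.hstack([cv2.resize(t[150:280,245:455],(485,300)),cv2.resize(s[140:340,220:350],(300,462))[:300]]))
cv2.imwrite("pics/c9b.png",cv2.resize(s[150:340,220:350],(410,600)))
E
```

```text
t 27.52 pos [ 0.4364 -0.3175  0.2217] rot units [-0.0009 -0.0033 -0.0029] w 0.996 gf 0.0 F [0.6 0.8 0.2]
(.437,-.317,.2) units in goal frame [0.003 0.004 0.144]
(.437,-.317,.11) units in goal frame [0.003 0.004 0.744]
```

View pics/c9b.png

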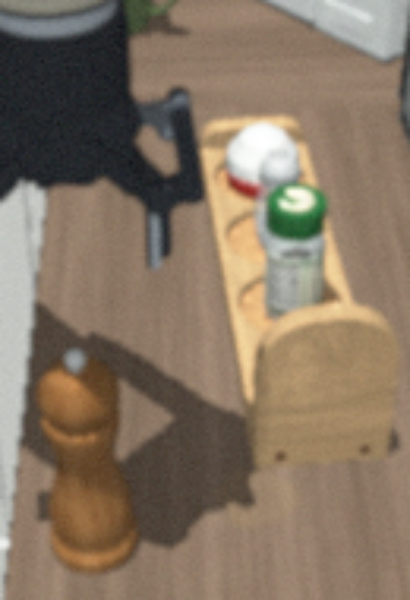

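The jar stands upright in recess 3, at (295,245). The mill at (88,460) is under the open hand.

Request:
{"name": "send_rows", "arguments": {
  "rows": [
    {"x":0.003,"y":0.003,"z":0.07,"wx":0,"wy":-0.003,"wz":-0.003,"hand":1},
    {"x":0,"y":0,"z":0.12,"wx":0,"wy":0,"wz":0,"hand":1},
    {"x":0,"y":0,"z":0.14,"wx":0,"wy":0,"wz":0,"hand":1},
    {"x":0,"y":0,"z":0.14,"wx":0,"wy":0,"wz":0,"hand":1},
    {"x":0,"y":0,"z":0.13,"wx":0,"wy":0,"wz":0,"hand":1},
    {"x":0,"y":0,"z":0.1,"wx":0,"wy":0,"wz":0,"hand":1},
    {"x":0,"y":0,"z":0.05,"wx":0,"wy":0,"wz":0,"hand":1},
    {"x":0,"y":0,"z":0,"wx":0,"wy":0,"wz":0,"hand":1},
    {"x":0,"y":0,"z":0,"wx":0,"wy":0,"wz":0,"hand":1},
    {"x":0,"y":0,"z":0,"wx":0,"wy":0,"wz":0,"hand":1}
  ]
}}

```text
time: 28.45
tool_pos: [0.4393, -0.3172, 0.1124]
tool_rot: [0.002, 0.683, 0.73, -0.0]
contact_force: [0.4, -0.3, 0.1]
gripper_width: 1.001
grasp_force: 0.0
```

```bash
python3 d.py "(.437,-.317,.109)"; python3 - <<'E'
from h import *
s=grab_frame("side")
cv2.imwrite("pics/c10.png",cv2.resize(s[200:340,200:300],(428,600)))
E
```

```text
t 28.45 pos [ 0.4393 -0.3172  0.1124] rot units [0.0038 0.0048 0.0042] w 1.001 gf 0.0 F [ 0.4 -0.3  0.1]
(.437,-.317,.109) units in goal frame [ 0.002 -0.015  0.022]
```

View pics/c10.png

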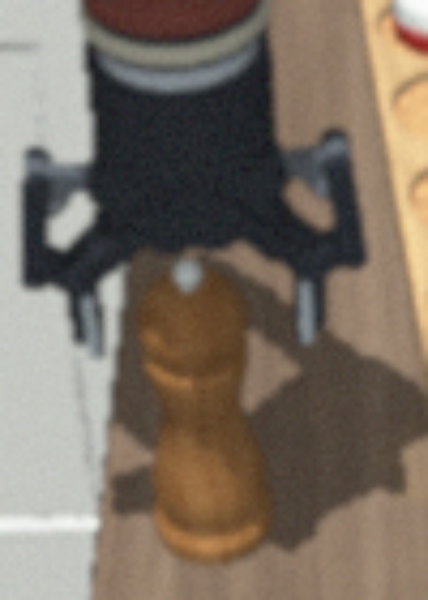

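The pads, at columns 88 and 308, straddle the head at (192,330). Closing swings them down onto its middle.

Request:
{"name": "send_rows", "arguments": {
  "rows": [
    {"x":0,"y":-0.013,"z":0.01,"wx":0.003,"wy":0.004,"wz":0.004,"hand":-1},
    {"x":0,"y":0,"z":0,"wx":0,"wy":0,"wz":0,"hand":-1},
    {"x":0,"y":0,"z":0,"wx":0,"wy":0,"wz":0,"hand":-1},
    {"x":0,"y":0,"z":0,"wx":0,"wy":0,"wz":0,"hand":-1},
    {"x":0,"y":0,"z":0,"wx":0,"wy":0,"wz":0,"hand":-1},
    {"x":0,"y":0,"z":0,"wx":0,"wy":0,"wz":0,"hand":-1},
    {"x":0,"y":0,"z":0,"wx":0,"wy":0,"wz":0,"hand":-1},
    {"x":0,"y":0,"z":0,"wx":0,"wy":0,"wz":0,"hand":-1},
    {"x":0,"y":0,"z":0,"wx":0,"wy":0,"wz":0,"hand":-1},
    {"x":0,"y":0,"z":0,"wx":0,"wy":0,"wz":0,"hand":-1}
  ]
}}

```text
time: 29.33
tool_pos: [0.4369, -0.3177, 0.1107]
tool_rot: [0.0, 0.685, 0.729, -0.0]
contact_force: [0.7, -0.4, 6.0]
gripper_width: 0.538
grasp_force: 62.0
```

```bash
python3 d.py "(.595,-.19,.125)"
```

```text
t 29.33 pos [ 0.4369 -0.3177  0.1107] rot units [ 0.0004  0.0007 -0.0009] w 0.538 gf 62.0 F [ 0.7 -0.4  6. ]
(.595,-.19,.125) units in goal frame [ 0.783  1.105 -0.096]
```

Request:
{"name": "send_rows", "arguments": {
  "rows": [
    {"x":0,"y":0,"z":-0.03,"wx":0,"wy":0,"wz":0,"hand":-1},
    {"x":0,"y":0,"z":-0.06,"wx":0,"wy":0,"wz":0,"hand":-1},
    {"x":0,"y":0,"z":-0.1,"wx":0,"wy":0,"wz":0,"hand":-1},
    {"x":0,"y":0,"z":-0.1,"wx":0,"wy":0,"wz":0,"hand":-1},
    {"x":0,"y":0,"z":-0.1,"wx":0,"wy":0,"wz":0,"hand":-1},
    {"x":0,"y":0,"z":-0.08,"wx":0,"wy":0,"wz":0,"hand":-1},
    {"x":0,"y":0,"z":-0.03,"wx":0,"wy":0,"wz":0,"hand":-1},
    {"x":0,"y":0,"z":0,"wx":0,"wy":0,"wz":0,"hand":-1},
    {"x":0,"y":0,"z":0,"wx":0,"wy":0,"wz":0,"hand":-1},
    {"x":0,"y":0,"z":0,"wx":0,"wy":0,"wz":0,"hand":-1}
  ]
}}

```text
time: 30.17
tool_pos: [0.4359, -0.3166, 0.1833]
tool_rot: [-0.002, 0.685, 0.729, 0.0]
contact_force: [0.3, 1.0, -1.2]
gripper_width: 0.54
grasp_force: 61.6
```

Request:
{"name": "send_rows", "arguments": {
  "rows": [
    {"x":0.06,"y":0,"z":0,"wx":0,"wy":0,"wz":0,"hand":-1},
    {"x":0.12,"y":0,"z":0,"wx":0,"wy":0,"wz":0,"hand":-1},
    {"x":0.15,"y":0,"z":0,"wx":0,"wy":0,"wz":0,"hand":-1},
    {"x":0.15,"y":0,"z":0,"wx":0,"wy":0,"wz":0,"hand":-1},
    {"x":0.14,"y":0,"z":0,"wx":0,"wy":0,"wz":0,"hand":-1},
    {"x":0.1,"y":0,"z":0,"wx":0,"wy":0,"wz":0,"hand":-1},
    {"x":0.063,"y":0,"z":0,"wx":0,"wy":0,"wz":0,"hand":-1},
    {"x":0,"y":0,"z":0,"wx":0,"wy":0,"wz":0,"hand":-1},
    {"x":0,"y":0,"z":0,"wx":0,"wy":0,"wz":0,"hand":-1},
    {"x":0,"y":0,"z":0,"wx":0,"wy":0,"wz":0,"hand":-1}
  ]
}}

```text
time: 31.0
tool_pos: [0.4293, -0.2006, 0.1849]
tool_rot: [-0.0, 0.685, 0.729, -0.0]
contact_force: [-0.0, 0.0, -2.1]
gripper_width: 0.54
grasp_force: 61.6
```

```bash
python3 d.py "(.595,-.19,.1267)"; python3 - <<'E'
from h import *
s=grab_frame("side")
cv2.imwrite("pics/c11.png",cv2.resize(s[160:310,210:350],(560,600)))
E
```

```text
t 31.0 pos [ 0.4293 -0.2006  0.1849] rot units [-0.0009 -0.0002 -0.0014] w 0.54 gf 61.6 F [-0.   0.  -2.1]
(.595,-.19,.1267) units in goal frame [1.000e-03 1.107e+00 3.880e-01]
```

View pics/c11.png

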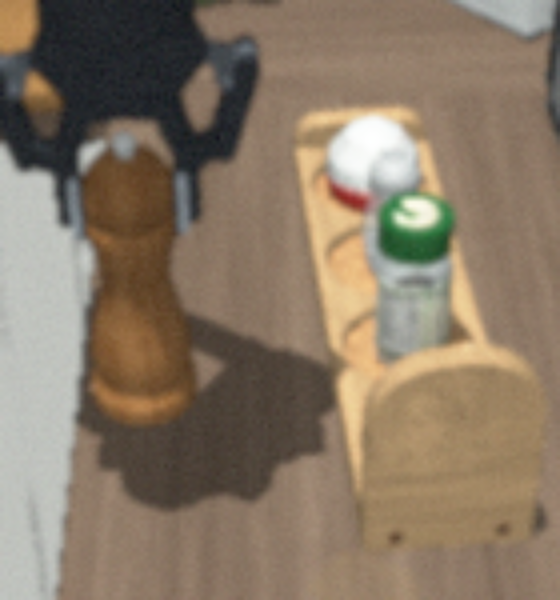

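The mill hangs upright from its head, at (140,290). Moving it across to recess 4.

Request:
{"name": "send_rows", "arguments": {
  "rows": [
    {"x":0,"y":0.08,"z":0,"wx":0,"wy":0,"wz":0,"hand":-1},
    {"x":0,"y":0.15,"z":0,"wx":0,"wy":0,"wz":0,"hand":-1},
    {"x":0,"y":0.19,"z":0,"wx":0,"wy":0,"wz":0,"hand":-1},
    {"x":0,"y":0.2,"z":0,"wx":0,"wy":0,"wz":0,"hand":-1},
    {"x":0,"y":0.19,"z":0,"wx":0,"wy":0,"wz":0,"hand":-1},
    {"x":0,"y":0.15,"z":0,"wx":0,"wy":0,"wz":0,"hand":-1},
    {"x":0,"y":0.1,"z":0,"wx":0,"wy":0,"wz":0,"hand":-1},
    {"x":0,"y":0.047,"z":0,"wx":0,"wy":0,"wz":0,"hand":-1},
    {"x":0,"y":0,"z":0,"wx":0,"wy":0,"wz":0,"hand":-1},
    {"x":0,"y":0,"z":0,"wx":0,"wy":0,"wz":0,"hand":-1}
  ]
}}

```text
time: 31.88
tool_pos: [0.5945, -0.1902, 0.1842]
tool_rot: [-0.001, 0.685, 0.729, -0.0]
contact_force: [-0.2, 0.3, -3.0]
gripper_width: 0.535
grasp_force: 62.1
```

```bash
python3 d.py "(.595,-.19,.1267)"
```

```text
t 31.88 pos [ 0.5945 -0.1902  0.1842] rot units [-0.0026 -0.0013 -0.0016] w 0.535 gf 62.1 F [-0.2  0.3 -3. ]
(.595,-.19,.1267) units in goal frame [0.001 0.004 0.383]
```

Request:
{"name": "send_rows", "arguments": {
  "rows": [
    {"x":0,"y":0,"z":0.05,"wx":-0.001,"wy":0,"wz":0,"hand":-1},
    {"x":0,"y":0,"z":0.09,"wx":0,"wy":0,"wz":0,"hand":-1},
    {"x":0,"y":0,"z":0.09,"wx":0,"wy":0,"wz":0,"hand":-1},
    {"x":0,"y":0,"z":0.07,"wx":0,"wy":0,"wz":0,"hand":-1},
    {"x":0,"y":0,"z":0.04,"wx":0,"wy":0,"wz":0,"hand":-1},
    {"x":0,"y":0,"z":0.02,"wx":0,"wy":0,"wz":0,"hand":-1},
    {"x":0,"y":0,"z":0.01,"wx":0,"wy":0,"wz":0,"hand":-1},
    {"x":0,"y":0,"z":0,"wx":0,"wy":0,"wz":0,"hand":-1},
    {"x":0,"y":0,"z":0,"wx":0,"wy":0,"wz":0,"hand":-1},
    {"x":0,"y":0,"z":0,"wx":0,"wy":0,"wz":0,"hand":-1}
  ]
}}

```text
time: 32.72
tool_pos: [0.5955, -0.1898, 0.1301]
tool_rot: [0.0, 0.685, 0.729, 0.001]
contact_force: [-0.2, 0.6, -1.5]
gripper_width: 0.537
grasp_force: 62.1
```

Request:
{"name": "send_rows", "arguments": {
  "rows": [
    {"x":0,"y":0,"z":0,"wx":0,"wy":0,"wz":0,"hand":-1},
    {"x":0,"y":0,"z":0,"wx":0,"wy":0,"wz":0,"hand":-1},
    {"x":0,"y":0,"z":0,"wx":0,"wy":0,"wz":0,"hand":-1},
    {"x":0,"y":0,"z":0,"wx":0,"wy":0,"wz":0,"hand":-1},
    {"x":0,"y":0,"z":0,"wx":0,"wy":0,"wz":0,"hand":-1},
    {"x":0,"y":0,"z":0,"wx":0,"wy":0,"wz":0,"hand":-1},
    {"x":0,"y":0,"z":0,"wx":0,"wy":0,"wz":0,"hand":-1},
    {"x":0,"y":0,"z":0,"wx":0,"wy":0,"wz":0,"hand":-1},
    {"x":0,"y":0,"z":0,"wx":0,"wy":0,"wz":0,"hand":-1},
    {"x":0,"y":0,"z":0,"wx":0,"wy":0,"wz":0,"hand":-1}
  ]
}}

```text
time: 33.55
tool_pos: [0.5949, -0.1896, 0.1291]
tool_rot: [-0.0, 0.685, 0.729, 0.0]
contact_force: [-0.4, -0.7, -2.4]
gripper_width: 0.537
grasp_force: 62.1
```

```bash
python3 d.py "(.595,-.19,.1267)"
```

```text
t 33.55 pos [ 0.5949 -0.1896  0.1291] rot units [-0.0001 -0.001  -0.0009] w 0.537 gf 62.1 F [-0.4 -0.7 -2.4]
(.595,-.19,.1267) units in goal frame [-0.003  0.001  0.016]
```

Request:
{"name": "send_rows", "arguments": {
  "rows": [
    {"x":0,"y":0,"z":0.006,"wx":0,"wy":0,"wz":0,"hand":-1},
    {"x":0,"y":0,"z":0.006,"wx":0,"wy":0,"wz":0,"hand":-1},
    {"x":0,"y":0,"z":0.004,"wx":0,"wy":0,"wz":0,"hand":-1},
    {"x":0,"y":0,"z":0,"wx":0,"wy":0,"wz":0,"hand":-1},
    {"x":0,"y":0,"z":0,"wx":0,"wy":0,"wz":0,"hand":-1},
    {"x":0,"y":0,"z":0,"wx":0,"wy":0,"wz":0,"hand":-1},
    {"x":0,"y":0,"z":0,"wx":0,"wy":0,"wz":0,"hand":-1},
    {"x":0,"y":0,"z":0,"wx":0,"wy":0,"wz":0,"hand":-1},
    {"x":0,"y":0,"z":0,"wx":0,"wy":0,"wz":0,"hand":-1},
    {"x":0,"y":0,"z":0,"wx":0,"wy":0,"wz":0,"hand":-1}
  ]
}}

```text
time: 34.38
tool_pos: [0.5949, -0.1896, 0.1268]
tool_rot: [-0.0, 0.685, 0.729, 0.0]
contact_force: [-0.7, -0.2, -0.7]
gripper_width: 0.54
grasp_force: 62.2
```

Request:
{"name": "send_rows", "arguments": {
  "rows": [
    {"x":0,"y":0,"z":0,"wx":0,"wy":0,"wz":0,"hand":1},
    {"x":0,"y":0,"z":0,"wx":0,"wy":0,"wz":0,"hand":1},
    {"x":0,"y":0,"z":0,"wx":0,"wy":0,"wz":0,"hand":1},
    {"x":0,"y":0,"z":0,"wx":0,"wy":0,"wz":0,"hand":1},
    {"x":0,"y":0,"z":0,"wx":0,"wy":0,"wz":0,"hand":1},
    {"x":0,"y":0,"z":0,"wx":0,"wy":0,"wz":0,"hand":1},
    {"x":0,"y":0,"z":0,"wx":0,"wy":0,"wz":0,"hand":1},
    {"x":0,"y":0,"z":0,"wx":0,"wy":0,"wz":0,"hand":1},
    {"x":0,"y":0,"z":0,"wx":0,"wy":0,"wz":0,"hand":1},
    {"x":0,"y":0,"z":0,"wx":0,"wy":0,"wz":0,"hand":1}
  ]
}}

```text
time: 35.22
tool_pos: [0.5949, -0.1896, 0.1268]
tool_rot: [-0.0, 0.685, 0.729, 0.0]
contact_force: [0.3, -0.6, 0.1]
gripper_width: 1.001
grasp_force: 0.0
```

Request:
{"name": "send_rows", "arguments": {
  "rows": [
    {"x":0,"y":0,"z":-0.05,"wx":0,"wy":0,"wz":0,"hand":1},
    {"x":0,"y":0,"z":-0.1,"wx":0,"wy":0,"wz":0,"hand":1},
    {"x":0,"y":0,"z":-0.15,"wx":0,"wy":0,"wz":0,"hand":1},
    {"x":0,"y":0,"z":-0.15,"wx":0,"wy":0,"wz":0,"hand":1},
    {"x":0,"y":0,"z":-0.15,"wx":0,"wy":0,"wz":0,"hand":1},
    {"x":0,"y":0,"z":-0.1,"wx":0,"wy":0,"wz":0,"hand":1},
    {"x":0,"y":0,"z":0,"wx":0,"wy":0,"wz":0,"hand":1},
    {"x":0,"y":0,"z":0,"wx":0,"wy":0,"wz":0,"hand":1},
    {"x":0,"y":0,"z":0,"wx":0,"wy":0,"wz":0,"hand":1},
    {"x":0,"y":0,"z":0,"wx":0,"wy":0,"wz":0,"hand":1}
  ]
}}

```text
time: 36.05
tool_pos: [0.594, -0.1892, 0.2294]
tool_rot: [-0.002, 0.685, 0.729, -0.0]
contact_force: [0.0, -0.2, -0.9]
gripper_width: 1.003
grasp_force: 0.0
```

Request:
{"name": "send_rows", "arguments": {
  "rows": [
    {"x":-0.1,"y":-0.1,"z":0,"wx":0,"wy":0,"wz":0,"hand":1},
    {"x":-0.15,"y":-0.15,"z":0,"wx":0,"wy":0,"wz":0,"hand":1},
    {"x":-0.15,"y":-0.15,"z":0,"wx":0,"wy":0,"wz":0,"hand":1},
    {"x":-0.15,"y":-0.15,"z":0,"wx":0,"wy":0,"wz":0,"hand":1},
    {"x":-0.15,"y":-0.15,"z":0,"wx":0,"wy":0,"wz":0,"hand":1},
    {"x":-0.15,"y":-0.15,"z":0,"wx":0,"wy":0,"wz":0,"hand":1},
    {"x":-0.15,"y":-0.15,"z":0,"wx":0,"wy":0,"wz":0,"hand":1},
    {"x":-0.1,"y":-0.1,"z":0,"wx":0,"wy":0,"wz":0,"hand":1},
    {"x":0,"y":0,"z":0,"wx":0,"wy":0,"wz":0,"hand":1},
    {"x":0,"y":0,"z":0,"wx":0,"wy":0,"wz":0,"hand":1}
  ]
}}

```text
time: 36.88
tool_pos: [0.4395, -0.3648, 0.23]
tool_rot: [-0.002, 0.686, 0.728, 0.001]
contact_force: [-0.1, -0.4, 0.6]
gripper_width: 1.002
grasp_force: 0.0
```

```bash
python3 d.py; python3 - <<'E'
from h import *
t=grab_frame("top");s=grab_frame("side")
cv2.imwrite("pics/c12.png",np.hstack([cv2.resize(t[150:250,240:420],(500,278)),cv2.resize(s[160:310,250:350],(300,450))[:278]*0+0]) if 0 else np.vstack([cv2.resize(t[150:240,240:420],(500,250)),cv2.resize(s[150:310,210:450],(500,333))]))
E
```

```text
t 36.88 pos [ 0.4395 -0.3648  0.23  ] rot units [-0.0017 -0.004  -0.0037] w 1.002 gf 0.0 F [-0.1 -0.4  0.6]
```

View pics/c12.png

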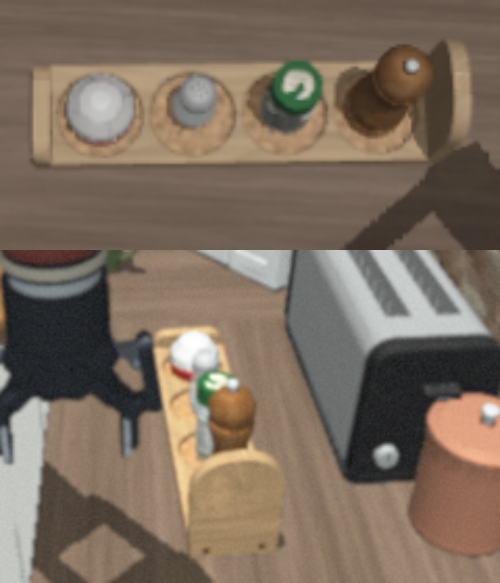

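All four stand upright in their recesses: the timer at (100,108), the shaker at (195,100), the jar at (296,88) and the mill at (404,75), beside the high cheek. The hand is well clear, so I'm handing in.

```bash
python3 -c "from plant import job_done; print(job_done())"
```

```text
the job is handed in; nothing more can be done
None
```

The job is handed in at about 37 s, with the mill, jar, shaker and timer upright in the caddy's recesses, tallest at the high end to shortest at the low end; the mug was not touched.

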